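# Serve a toast tile onto the pile with the spatula

### The arm

A 7-joint arm with a two-finger parallel gripper is mounted at the origin on the work surface. World frame = base frame: x ahead of the robot, y to its left, z up, the work surface at z = 0. Lengths are in m, angles in rad, forces in N, time in s.
With the tool pointing down it reaches from about 0.425 to 0.925 m from the base axis. Payload 6.8 kg.
Tool frame: the origin (TCP) lies at the very end of the fingers, on their centre line; the grasp point (between the pads) lies 19 mm behind it; z points along the fingers, y is the line along which they close (so a half turn about z gives the same grasp; the last joint's range is limited). The gripper opens to 85 mm and grips with 20 to 120 N. Pads are 22 mm wide; open, the fingers measure 114 mm over their backs; the gripper's body (76 mm by 85 mm) begins 54 mm behind the grasp point. The pads swing forward as they close: fully open they stand 13 mm farther back than shut.
Start: joints at [1.211, 0.477, 0.022, 1.555, -0.011, 1.109, -0.083], TCP at [0.168, -0.654, 0.199] pointing down, gripper open.
Joint ranges: [-2.96, 2.96], [-0.34, 2.1], [-1.41, 1.46], [0.24, 2.44], [-1.37, 4.51], [0.17, 1.92], [-2.96, 2.96]. Speed limits (rad/s): [2.39, 2.39, 3.14, 3.14, 3.14, 3.14, 3.14].

### API

Orientations are given as a rotation vector (axis times angle).
In Python, from bench import r gives the robot as it stands. The module is installed in compiled form; this text tells all that it offers.
- The arm moves only by the tool servo_tool, never from a script. Its argument "commands" is a list of rows, each a list of 7 numbers: the turn, a rotation vector about the world's x, y, z in degrees, then the shift along the world's x, y, z in mm, then the closure, from 0 (fully open) to 1 (shut). A call has 1 to 5 rows; each row is the pose to reach, as a shift and turn from the pose commanded when the call began; what a row does not reach only later rows make up. A row lasts 1/12 s, in which the tool goes at most 41.7 mm and 7.16 degrees, less where a joint would pass 70% of its speed; a pose out of reach is approached as far as the arm can. A call with a gripper value outside its range is refused whole. The fingers move at their own pace and stop on an object; "force" is the grip in N (left out, the last holds). Time passes only in rows, so rows that repeat a pose let the fingers close. It gives the time, the measured TCP pose, the force, the opening and the grip force at its end, in the units of the state.
- r.get_obs(): the state, without advancing time (a new reading comes with each control period).
- r.grab_frame(name): name is "scene" or "top" or "wrist"; returns (picture, depth): 400x640x3 uint8, blue, green, red; 400x640 float32, m along the optical axis (not along the pixel's ray), 0 where there is no reading.
- r.camera_info(name): a dict with "vertical_fov" (degrees; the focal length in pixels is half the picture's height over the tangent of half this angle, whatever the lens; pixels are square), "cx", "cy" (the principal point, pixels), "cam_to_world" (4x4, takes a point from camera to world coordinates); the wrist camera has in their place "T_tool_cam" (4x4, takes a point from camera to tool coordinates, whose origin is the TCP and whose axes are the flange's). Camera axes: x right, y up, looking along -z (the intrinsics and any distortion apply to the point x, -y, -z); pixel columns grow to the right and rows downward; lengths in m; the calibration is good to about 2 mm. The wrist camera is an equidistant fisheye: a pixel r from the principal point sees the ray r / f radians off the axis. A picture is of the moment at which its call begins: read the wrist's pose just before it. camera_info takes no time and is no camera call.
- r.hand_in(): hands the job in; it is judged then, once.
The state is a dict: "clock": time; "joints": joint angles; "qvel": joint speeds; "tau": joint torques, N m; "tcp_pos": TCP position; "orientation": TCP orientation; "contact_force": force on the tool from outside, world axes, zero at the start; "moment": the same for the moment, N m; "grip_width": finger opening in m; "gripper_force": force on a finger pad.
Only numpy, scipy, OpenCV 4.12 (cv2) and the standard library are available. Lean on these libraries where they do the work, as an engineer would, in place of code of your own. Each camera call takes 0.05 s, during which the arm holds its last target. There are 200 camera calls.

### The job

First clear the pile of blue serving tiles: take the jam jar off it and stand it in the middle of the green saucer. Then slide the spatula under the single tile on the wooden board, lift it, lower it on the spatula squarely onto the pile (edges and runners in line) and draw the blade out; the tile is clean for food, so the gripper must never touch it. Finish with the spatula laid down flat on the white shelf, clear of the pile, the pile still square on its mat, and everything else left where it stood.

Things in the scene. Friction and masses are not known exactly. Their poses are not given: they have to be found in the camera images.
- tile: single serving tile on the wooden board: blue slab 90 x 90 x 10 mm on two white runners (12 mm wide, 10 mm high, full length) along its edges at y = +-39 mm, parallel to its x axis: a tunnel under it 66 mm wide, 10 mm high, open at its +x and -x ends only. Origin: centre of the runners' underside; top at z = 20 mm. x axis within 0.65 rad of world +x at the start. About 0.2 kg
- board: fixed wooden board, 130 x 130 mm, top 18 mm above the shelf; origin at the centre of its underside. It is on the left or on the right
- tile_low: lower tile of the pile, same make as the single tile, lying loose on the cork mat; its x axis points away from the robot within 0.6 rad
- tile_mid: upper tile of the pile, same make, lying square on the lower one, its top is 44 mm above the shelf at the start; the jam jar stands on it
- mat: fixed cork mat under the pile, 130 x 130 x 4 mm; origin at the centre of its underside. On the other side from the board
- jar: closed jam jar (red) with gold screw lid, standing on the pile: 58 mm diameter, 85 mm high, origin at the centre of its base, about 0.25 kg
- saucer: green saucer, loose, 128 mm across the rim, 14 mm high; flat inner floor 6 mm above its underside, about 90 mm across; origin at the centre of its underside
- spatula: steel spatula with raised handle, standing on its flat blade on the shelf (it stays so by itself). Origin: centre of the blade's underside; x from handle to tip, within 0.5 rad of world +x at the start. Blade 90 (x) x 46 (y) x 2.5 mm. A neck 18 mm wide rises from the heel (x = -45, z = 2 mm) to the handle (x = -66, z = 40 mm). 0.14 kg, centre of mass near x = -25 mm
- spatula_grip (a point): middle of the spatula's black handle, 105 mm behind and 45 mm above the blade's origin. Handle: straight bar along the spatula's x, 90 mm long (x = -150 to -60 mm), 18 mm wide (y), 22 mm high (z = 34 to 56 mm)
- jar_b: spare jam jar (amber) with gold lid, bystander, loose: 58 mm diameter, 85 mm high, origin at base centre
- mug: white mug, bystander, loose: 76 mm diameter, 90 mm high, handle at its +y side reaching about 75 mm from the axis; origin at base centre
- mill: wooden pepper mill, bystander, loose: up to 52 mm diameter, 230 mm high, standing beside the saucer between the board and the pile, origin at base centre
- tin: yellow tin with a pale label and white top, bystander, loose: 66 mm diameter, 100 mm high, origin at base centre
- honey: green glass jar with white lid, bystander, loose: 64 mm diameter, 110 mm high, origin at base centre
- eggcup: yellow egg cup, bystander, loose: 48 mm diameter, 55 mm high, on the other side of the saucer from the mill, origin at base centre
- toast_rack: black toast rack, bystander, loose: 70 (x) x 160 (y) x 83 mm high, origin at base centre
- butter_dish: steel butter dish with closed domed lid hinged on its +x side (towards the robot), bystander, fixed: 100 (x) x 160 (y) x 81 mm high with its knob, origin at base centre
- butter_lid (a joint): hinge of the butter dish's lid, 0 closed, grows as it opens (rad)

How it is judged:
By the outcome, as a careful person would: the job done as asked, in the order asked, and still so for the second after the job is handed in, with the robot touching nothing.
It also fails if it takes over 69 s, if anything falls off the work surface, if the arm or the gripper's body presses on something with over 40 N, if the wrist force passes 120 N, or if a joint passes its speed limit or range.

## Working session

There is one attempt and no reset: what is moved stays moved. The work goes in short steps, Python scripts to look and compute and a tool call to move; the robot and the scene stay as the last step left them, time stands still between calls to the robot, and variables do not carry over. Pictures are saved under pics/ and viewed, at most 10 in all, crops included, and the job is handed in when it is done.

Besides the shell and the picture viewer there is one more tool, called after ">>>" as a command line: name --pt "numbers of a row" for each row, then --argument value for the rest. servo_tool: Moves the arm, as the interface text tells. Its arguments: {"type":"object","properties":{"commands":{"type":"array"},"force":{"type":"number"}},"required":["commands"]}

```bash
mkdir -p pics; cat > h.py <<'E'
import numpy as np, cv2
from bench import r
from scipy.spatial.transform import Rotation as R
def cloud(name):
    o=r.get_obs(); p,d=r.grab_frame(name); i=r.camera_info(name)
    f=200/np.tan(np.radians(i["vertical_fov"])/2)
    v,u=np.mgrid[:400,:640]
    X=np.stack([(u-i["cx"])/f*d,-(v-i["cy"])/f*d,-d,np.ones_like(d)],-1)@np.array(i["cam_to_world"]).T
    X=X[...,:3]; X[d==0]=np.nan
    return p,d,X
E
python3 - <<'E'
from h import *
o=r.get_obs(); print(o)
for n in ("top","scene"):
    p,d,X=cloud(n); cv2.imwrite(f"pics/{n}0.png",p); np.savez(f"{n}0.npz",p=p,d=d,X=X)
    print({k:v for k,v in r.camera_info(n).items()})
print(r.camera_info("wrist"))
E
```

```text
{'clock': 0.0, 'joints': array([ 1.21089337,  0.47783883,  0.02234523,  1.55646801, -0.01148086,
        1.10929068, -0.08310695]), 'qvel': array([ 0.00041661, -0.00021955,  0.00098301, -0.00093423,  0.0003042 ,
        0.00061555, -0.00067865]), 'tau': array([ 5.57537132e-04, -5.96438920e+01,  1.60790998e+00, -2.81190044e+01,
        1.24860794e-02,  9.21176921e-03, -4.13003050e-06]), 'tcp_pos': array([ 0.16798266, -0.6530808 ,  0.19769293]), 'orientation': array([-3.11490275e+00, -3.94284916e-01,  6.18834084e-04]), 'contact_force': array([-1.01348492,  0.43679175, -0.31875178]), 'moment': array([-0.0005925 , -0.02328293,  0.02940262]), 'gripper_force': 0.0, 'grip_width': 0.08511595952414679}
{'vertical_fov': 43.977605476834036, 'cx': 315.29272232201333, 'cy': 195.68436005746008, 'cam_to_world': array([[-0.02217348,  0.98283078, -0.18317206,  0.37618972],
       [-0.99966335, -0.02426522, -0.00918585,  0.00710844],
       [-0.01347285,  0.18290671,  0.98303795,  1.21533932],
       [ 0.        ,  0.        ,  0.        ,  1.        ]])}
{'vertical_fov': 47.35252605045426, 'cx': 321.3857876691411, 'cy': 199.90335106890345, 'cam_to_world': array([[ 0.51597292, -0.57280898,  0.63691587,  1.33069194],
       [ 0.85647531,  0.35790999, -0.37195495, -0.39110369],
       [-0.01489941,  0.73742139,  0.67526861,  0.82896253],
       [ 0.        ,  0.        ,  0.        ,  1.        ]])}
{'vertical_fov': 65.70646984690485, 'cx': 324.48194146354166, 'cy': 201.94737144048037, 'T_tool_cam': array([[ 6.52087235e-04,  9.64593651e-01,  2.63739764e-01,
         6.61925791e-02],
       [ 9.99999700e-01, -5.18875830e-04, -5.74743474e-04,
         2.57513671e-04],
       [-4.17545717e-04,  2.63740060e-01, -9.64593700e-01,
        -1.74666356e-01],
       [ 0.00000000e+00,  0.00000000e+00,  0.00000000e+00,
         1.00000000e+00]])}
```

View pics/top0.png

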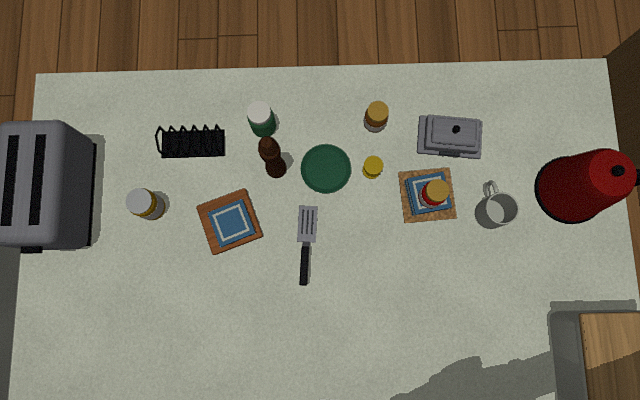

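View pics/scene0.png

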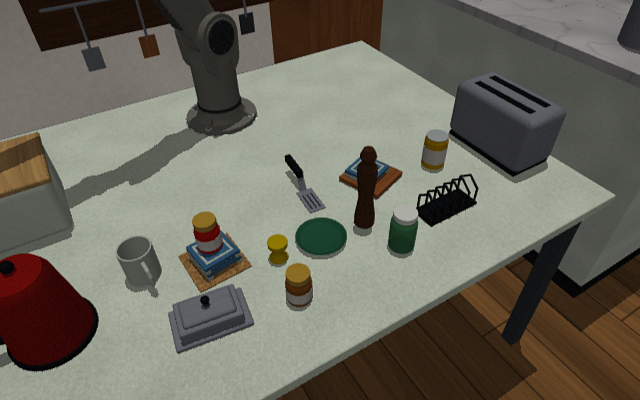

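The top view (up = +x, left = +y) shows the board with its tile at about (230,221) and the spatula at (306,245). The saucer is at (326,168), with the mill at (272,157) and the egg cup at (373,167). The pile with the jar is at (430,193), with the mug at (497,208) and the butter dish at (449,135).

```bash
cat > m.py <<'E'
from h import *
def masks(p,X):
    hsv=cv2.cvtColor(p,cv2.COLOR_BGR2HSV); return hsv[...,0],hsv[...,1],hsv[...,2]
def roi(u0,u1,v0,v1):
    m=np.zeros((400,640),bool); m[v0:v1,u0:u1]=1; return m
def rect(X,m,lab):
    P=X[m]; P=P[~np.isnan(P[:,0])]
    (c,s,a)=cv2.minAreaRect((P[:,:2]*1000).astype(np.float32))
    print(lab,len(P),"c",np.round(c,1),"size",np.round(s,1),"ang",round(a,2),"z med",np.round(np.median(P[:,2])*1000,1))
    return c,s,a
def circ(X,m,lab):
    P=X[m]; P=P[~np.isnan(P[:,0])]
    c,rr=cv2.minEnclosingCircle((P[:,:2]*1000).astype(np.float32))
    print(lab,len(P),"c",np.round(c,1),"r",round(rr,1),"mean",np.round(P[:,:2].mean(0)*1000,1),"z",np.round(np.percentile(P[:,2]*1000,[5,50,95]),1))
E
python3 - <<'E'
from m import *
f=np.load("top0.npz"); p,X=f["p"],f["X"]; H,S,V=masks(p,X); Z=X[...,2]*1000
print("table z",[round(float(np.nanmedian(Z[a:a+15,b:b+15])),1) for a,b in((300,200),(300,400),(100,320),(250,100),(230,350))])
blue=(H>95)&(H<125)&(S>80)
rect(X,roi(190,270,180,260)&(Z>30)&(Z<48),"tile top z")
rect(X,roi(190,270,180,260)&blue&(Z>30),"tile blue")
rect(X,roi(190,270,180,260)&(Z>10),"board")
rect(X,roi(395,460,160,230)&(Z>36)&(Z<54),"pile top z")
rect(X,roi(395,460,160,230)&blue&(Z>36),"pile blue top")
circ(X,roi(395,460,160,230)&(Z>120)&(Z<140),"jar lid")
g=(H>60)&(H<90)&(S>80)
circ(X,roi(295,360,138,200)&g&(Z>0),"saucer")
circ(X,roi(360,385,150,182)&(Z>45),"eggcup")
circ(X,roi(250,295,130,180)&(Z>200),"mill top"); circ(X,roi(250,295,130,180)&(Z>20),"mill all")
circ(X,roi(245,282,95,137)&(Z>100),"honey")
circ(X,roi(360,395,95,135)&(Z>75),"jar_b")
circ(X,roi(470,520,175,235)&(Z>80),"mug top")
rect(X,roi(150,228,118,162)&(Z>10),"toast rack")
circ(X,roi(125,170,180,222)&(Z>90),"tin")
rect(X,roi(410,490,105,163)&(Z>8),"butter"); print("butter max z",np.nanmax(Z[105:163,410:490]))
# spatula
sp=roi(290,325,200,290)
rect(X,sp&(V<60)&(Z>40),"handle"); 
c,s,a=rect(X,sp&(Z>44),"handle z")
grey=sp&(V>60)&(V<190)&(S<40)
P=X[sp&(Z>44)]*1000;P=P[:,:2]; q=P-P.mean(0); w,v=np.linalg.eigh(q.T@q); print("handle dir",v[:,1],np.degrees(np.arctan2(v[1,1],v[0,1])),P.mean(0))
big=cv2.resize(p[195:290,285:335],None,fx=6,fy=6,interpolation=cv2.INTER_CUBIC)
big2=cv2.resize(p[160:260,190:275],None,fx=5,fy=5,interpolation=cv2.INTER_CUBIC)
big3=cv2.resize(p[155:235,390:465],None,fx=5,fy=5,interpolation=cv2.INTER_CUBIC)
o=np.zeros((570,790,3),np.uint8)
o[:570,:300]=big; o[:500,300:725]=big2[:500]
cv2.imwrite("pics/crop1.png",o)
E
```

```text
table z [0.7, 0.2, 0.7, 0.6, 0.4]
tile top z 1414 c [535.9 222.2] size [90.9 90.3] ang 21.22 z med 39.0
tile blue 1028 c [535.7 222. ] size [90.  89.3] ang 21.18 z med 38.9
board 2807 c [543.1 231.4] size [130.8 130.7] ang 19.65 z med 32.9
pile top z 756 c [ 596.1 -255.4] size [90.2 90.9] ang 9.72 z med 44.5
pile blue top 489 c [ 596.1 -255.1] size [89.8 90.3] ang 10.05 z med 44.4
jar lid 432 c [ 585.1 -255.8] r 26.1 mean [ 585.  -254.8] z [125.1 129.2 132.6]
saucer 1895 c [669.6  -8.5] r 62.8 mean [670.3  -8.4] z [ 3.3  7.7 15.1]
eggcup 302 c [ 665.1 -123.4] r 23.3 mean [ 664.3 -123. ] z [50.4 55.6 59.3]
mill top 263 c [675.  115.6] r 19.6 mean [671.8 114.2] z [211.8 226.1 233.2]
mill all 860 c [711.  136.4] r 66.7 mean [675.4 115.4] z [ 28.9 171.2 231.1]
honey 458 c [750.4 135.9] r 65.8 mean [784.  145.3] z [106.3 110.7 114.7]
jar_b 365 c [ 790.7 -136.8] r 26.5 mean [ 789.3 -136. ] z [79.8 85.5 89.2]
mug top 265 c [ 556.2 -407.1] r 46.8 mean [ 548.9 -410.1] z [81.5 89.2 93.2]
toast rack 1024 c [743.4 325.2] size [ 69.2 158.3] ang 0.19 z med 29.9
tin 595 c [582.3 422.2] r 32.5 mean [582.2 422. ] z [ 92.1 100.5 104.5]
butter 2480 c [ 744.5 -320.6] size [167.1 129.9] ang 78.52 z med 45.3
butter max z 85.96397357713093
handle 297 c [429.6  48. ] size [17.8 88.3] ang 85.77 z med 56.2
handle z 306 c [428.7  48.2] size [18.1 90.1] ang 85.7 z med 56.1
handle dir [-0.99766927  0.06823505] 176.0873796335881 [428.70473113  48.03741142]
```

View pics/crop1.png

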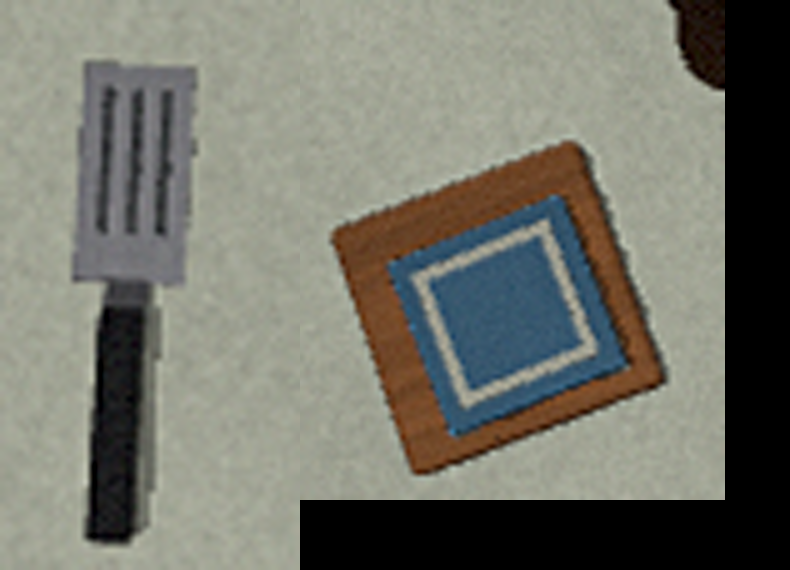

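The crop shows the spatula with its tip up (yaw about -4°) and the tile at yaw about +21°. Both agree with the fitted rectangles: 90 x 90 mm at z 39 mm, and a handle of 18 x 90 mm at z 56 mm. I'll raise the tool first.

>>> servo_tool --pt "0 0 0 0 0 40 0" --pt "0 0 0 0 0 80 0" --pt "0 0 0 0 0 110 0" --force 40

```text
clock: 0.35
tcp_pos: [0.1681, -0.6539, 0.3111]
orientation: [3.116, 0.394, 0.0]
contact_force: [-0.9, -1.0, 0.7]
grip_width: 0.0852
gripper_force: 0.0
```

```bash
python3 - <<'E'
from m import *
f=np.load("top0.npz"); X=f["X"]; Z=X[...,2]*1000
for n,(u0,u1,v0,v1) in dict(box=(550,640,300,400),kettle=(530,635,145,225)).items():
    P=X[v0:v1,u0:u1].reshape(-1,3)*1000; P=P[P[:,2]>20]; print(n,np.round(P.min(0)),np.round(P.max(0)))
circ(X,roi(250,282,95,122)&(Z>100)&(X[...,0]>.75),"honey")
# jar lid: points within 45mm of center, fit
P=X[roi(395,460,160,230)&(Z>122)&(Z<140)]*1000; print(np.percentile(P,[2,98],axis=0))
f=np.load("scene0.npz"); p,X=f["p"],f["X"]; H,S,V=masks(p,X); Z=X[...,2]*1000
blue=(H>95)&(H<125)&(S>80)
def near(x,y,rr): return np.hypot(X[...,0]*1000-x,X[...,1]*1000-y)<rr
rect(X,near(536,222,75)&(Z>33)&(Z<45)&blue,"tile sc")
rect(X,near(596,-255,75)&(Z>39)&(Z<52)&blue,"pile sc")
circ(X,near(585,-255,45)&(Z>123)&(Z<140),"jar sc")
circ(X,near(670,-8,90)&(H>60)&(H<90)&(S>80)&(Z>0)&(Z<22),"saucer sc")
rect(X,near(428,48,75)&(Z>50)&(V<60)&(Z<62),"handle sc")
E
```

```text
box [ 117. -699.   20.] [ 315. -515.  179.]
kettle [ 524. -724.   20.] [ 677. -530.  224.]
honey 399 c [787.1 146.4] r 28.3 mean [786.8 144. ] z [107.  110.7 114.5]
[[ 562.22557103 -278.84743621  124.73616298]
 [ 608.32548984 -231.96773465  133.94042343]]
tile sc 153 c [535.8 221.7] size [91.6 90.2] ang 23.32 z med 37.3
pile sc 521 c [ 597.1 -256.3] size [90.  89.1] ang 10.35 z med 43.7
jar sc 336 c [ 585.9 -256.7] r 26.8 mean [ 587.6 -256.1] z [125.1 128.4 130.4]
saucer sc 1485 c [669.5  -8.3] r 63.4 mean [666.5  -7.3] z [ 3.6  6.6 13.5]
handle sc 126 c [430.9  46.3] size [16.6 85.6] ang 85.66 z med 55.1
```

>>> servo_tool --pt "0 0 0 28 27 0 0" --pt "0 0 0 56 53 0 0" --pt "0 0 0 84 80 0 0" --pt "0 0 0 112 106 0 0" --pt "0 0 0 139 133 0 0"

```text
clock: 0.77
tcp_pos: [0.3083, -0.5191, 0.3084]
orientation: [-3.116, -0.394, 0.0]
contact_force: [-0.1, -0.6, -0.4]
grip_width: 0.0858
gripper_force: 0.0
```

>>> servo_tool --pt "0 0 0 28 27 0 0" --pt "0 0 0 56 53 0 0" --pt "0 0 0 84 80 0 0" --pt "0 0 0 112 106 0 0" --pt "0 0 0 139 133 0 0"

```text
clock: 1.18
tcp_pos: [0.4471, -0.3861, 0.3084]
orientation: [-3.116, -0.394, 0.001]
contact_force: [0.1, -0.8, -0.1]
grip_width: 0.0853
gripper_force: 0.0
```

>>> servo_tool --pt "0 0 0 28 27 0 0" --pt "0 0 0 56 53 0 0" --pt "0 0 0 84 80 0 0" --pt "0 0 0 112 106 0 0" --pt "0 0 0 139 132 0 0"

```text
clock: 1.6
tcp_pos: [0.5862, -0.2541, 0.3083]
orientation: [-3.116, -0.395, 0.001]
contact_force: [1.2, -0.6, -0.2]
grip_width: 0.0853
gripper_force: 0.0
```

>>> servo_tool --pt "0 0 0 0 0 -36 0" --pt "0 0 0 0 0 -72 0" --pt "0 0 0 0 0 -108 0" --pt "0 0 0 0 0 -130 0"

```text
clock: 1.93
tcp_pos: [0.583, -0.2548, 0.1742]
orientation: [-3.114, -0.395, 0.008]
contact_force: [-1.1, -0.9, 0.3]
grip_width: 0.0854
gripper_force: 0.0
```

>>> servo_tool --pt "0 0 0 0 -1 -30 0" --pt "0 0 0 0 -1 -60 0" --pt "0 0 0 0 -1 -85 0" --pt "0 0 0 0 -1 -98 0" --pt "0 0 0 0 -1 -98 0"

```text
clock: 2.35
tcp_pos: [0.5826, -0.2558, 0.0771]
orientation: [-3.114, -0.394, 0.009]
contact_force: [-0.7, -0.2, -0.2]
grip_width: 0.0854
gripper_force: 0.0
```

>>> servo_tool --pt "0 0 0 0 0 0 0.3" --pt "0 0 0 0 0 0 0.6" --pt "0 0 0 0 0 0 0.6" --pt "0 0 0 0 0 0 0.6" --pt "0 0 0 0 0 0 0.6" --force 40

```text
clock: 2.77
tcp_pos: [0.5869, -0.257, 0.0831]
orientation: [3.115, 0.394, 0.006]
contact_force: [-0.7, 0.8, 6.6]
grip_width: 0.0497
gripper_force: 41.3
```

>>> servo_tool --pt "0 0 0 0 0 5 0.6" --pt "0 0 0 0 0 15 0.6" --pt "0 0 0 0 0 35 0.6" --pt "0 0 0 0 0 60 0.6" --pt "0 0 0 0 0 60 0.6" --force 50

```text
clock: 3.18
tcp_pos: [0.5881, -0.2578, 0.1464]
orientation: [3.113, 0.393, 0.011]
contact_force: [1.1, -0.6, -1.7]
grip_width: 0.0492
gripper_force: 52.4
```

```bash
python3 - <<'E'
from m import *
o=r.get_obs(); print(o["tcp_pos"],o["contact_force"],o["grip_width"],o["gripper_force"])
p,d,X=cloud("scene"); np.savez("scene1.npz",p=p,X=X); H,S,V=masks(p,X); Z=X[...,2]*1000
def near(x,y,rr): return np.hypot(X[...,0]*1000-x,X[...,1]*1000-y)<rr
blue=(H>95)&(H<125)&(S>80)
rect(X,near(596,-255,75)&(Z>39)&(Z<52)&blue,"pile sc")
red=((H<8)|(H>172))&(S>120)&near(590,-255,70)
P=X[red]*1000; print("red",np.percentile(P,[2,50,98],axis=0))
cv2.imwrite("pics/sc1.png",cv2.resize(p[120:320,110:330],None,fx=2.5,fy=2.5))
E
```

```text
[ 0.58814449 -0.25782022  0.14637982] [ 1.14553585 -0.63250006 -1.67461003] 0.04918158924058243 52.40531623363495
pile sc 908 c [ 597.  -256.7] size [92.  90.2] ang 8.37 z med 43.9
red [[ 590.33337499 -284.79657706  110.14653791]
 [ 609.18481802 -261.77278294  160.08320551]
 [ 616.40233881 -233.54240258  172.77048635]]
```

View pics/sc1.png

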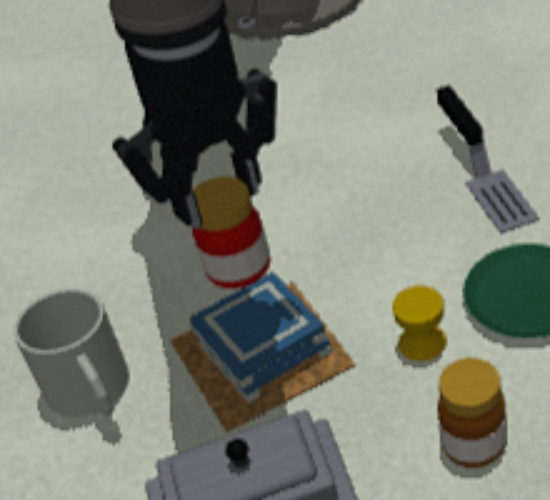

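The jar hangs from its lid in the fingers at crop (230,230). The pile below stayed square. Next I'll carry the jar to the saucer.

>>> servo_tool --pt "0 0 0 8 26 0 0.6" --pt "0 0 0 20 60 0 0.6" --pt "0 0 0 32 98 0 0.6" --pt "0 0 0 44 136 0 0.6" --pt "0 0 0 56 174 0 0.6"

```text
clock: 3.65
tcp_pos: [0.6406, -0.0812, 0.1398]
orientation: [-3.117, -0.393, 0.003]
contact_force: [0.7, 0.3, -2.8]
grip_width: 0.0492
gripper_force: 52.4
```

>>> servo_tool --pt "0 0 0 10 30 0 0.6" --pt "0 0 0 19 58 0 0.6" --pt "0 0 0 24 74 0 0.6" --pt "0 0 0 24 74 0 0.6"

```text
clock: 3.98
tcp_pos: [0.6653, -0.0024, 0.14]
orientation: [-3.112, -0.405, 0.0]
contact_force: [0.1, 0.6, -1.5]
grip_width: 0.0491
gripper_force: 52.4
```

```bash
python3 - <<'E'
from m import *
o=r.get_obs(); print(o["tcp_pos"],o["contact_force"],o["grip_width"],o["gripper_force"])
for n in("scene","top"):
    p,d,X=cloud(n); H,S,V=masks(p,X); Z=X[...,2]*1000
    def near(x,y,rr): return np.hypot(X[...,0]*1000-x,X[...,1]*1000-y)<rr
    red=((H<8)|(H>172))&(S>100)&near(675,-8,70)
    P=X[red]*1000; print("red",len(P),np.percentile(P,[2,50,98],axis=0) if len(P) else 0)
    m=near(670,-8,50)&(Z>60)&(Z<190)&~((V<60)&(S<100)); P=X[m]*1000
    for z in range(90,180,10):
        q=P[(P[:,2]>z)&(P[:,2]<z+10)]
        if len(q)>5: print(n,z,len(q),np.round(np.percentile(q[:,:2],[3,97],axis=0)).tolist())
    circ(X,near(670,-8,90)&(H>60)&(H<90)&(S>80)&(Z>0)&(Z<22),"saucer")
E
```

```text
[ 0.6653196  -0.00241669  0.13996387] [ 0.05633693  0.64645685 -1.45551041] 0.04914997864256674 52.38232612609863
red 295 [[657.08603868 -30.55716733 103.18440154]
 [685.19765505 -14.52272065 153.44562928]
 [692.77999254  17.64372022 165.52107495]]
scene 100 49 [[660.0, -29.0], [692.0, 10.0]]
scene 110 78 [[664.0, -30.0], [693.0, 18.0]]
scene 120 75 [[656.0, -30.0], [694.0, 19.0]]
scene 130 79 [[663.0, -31.0], [693.0, 18.0]]
scene 140 96 [[659.0, -31.0], [694.0, 21.0]]
scene 150 114 [[656.0, -30.0], [693.0, 17.0]]
scene 160 77 [[665.0, -26.0], [689.0, 18.0]]
scene 170 57 [[676.0, -30.0], [690.0, 16.0]]
saucer 1484 c [668.7  -8.7] r 63.7 mean [666.3  -7.2] z [ 3.5  6.6 13.7]
red 18 [[640.14399147  10.58931974 122.07685565]
 [648.53882117  16.09908436 155.9794995 ]
 [653.7353561   35.239169   230.09830648]]
top 120 10 [[639.0, 10.0], [656.0, 22.0]]
top 130 7 [[642.0, 12.0], [657.0, 23.0]]
top 140 11 [[641.0, 12.0], [659.0, 23.0]]
top 150 7 [[645.0, 14.0], [654.0, 20.0]]
saucer 465 c [656.3  19.3] r 52.5 mean [653.1  28.4] z [ 4.   8.6 15.6]
```

```bash
cat >> m.py <<'E'
from scipy.optimize import least_squares
def cyl(P,rad):
    f=least_squares(lambda c:np.hypot(P[:,0]-c[0],P[:,1]-c[1])-rad,P[:,:2].mean(0)-[15,0],loss="soft_l1",f_scale=2); return f.x,np.abs(f.fun).mean()
E
python3 - <<'E'
from m import *
o=r.get_obs(); print(o["tcp_pos"],o["orientation"])
p,d,X=cloud("scene"); H,S,V=masks(p,X); Z=X[...,2]*1000
near=np.hypot(X[...,0]*1000-672,X[...,1]*1000+5)<50
for a,b in((108,130),(130,160),(108,160)):
    P=X[near&(Z>a)&(Z<b)&~((V<60)&(S<100))]*1000; print(len(P),cyl(P,29))
print("bottom z",np.percentile(X[near&(Z>60)&(Z<130)][:,2]*1000,[1,3]))
f=np.load("scene0.npz");X=f["X"];Z=X[...,2]*1000
P=X[(np.hypot(X[...,0]*1000-590,X[...,1]*1000+255)<45)&(Z>60)&(Z<105)]*1000; print("start jar",len(P),cyl(P,29))
E
```

```text
[ 0.66458999 -0.0090275   0.13989142] [ 3.11595555e+00  3.95612706e-01 -2.56754597e-03]
164 (array([662.82571539,  -8.11394847]), np.float64(0.8728967954927531))
295 (array([662.23121992,  -8.13444833]), np.float64(1.1940915631750595))
459 (array([662.47084852,  -8.12676256]), np.float64(1.0894089179480884))
bottom z [100.62729768 102.19274427]
start jar 422 (array([ 584.3568742 , -255.38992031]), np.float64(1.257151450775077))
```

>>> servo_tool --pt "0 0 0 7 0 -20 0.6" --pt "0 0 0 7 0 -45 0.6" --pt "0 0 0 7 0 -70 0.6" --pt "0 0 0 7 0 -84 0.6" --pt "0 0 0 7 0 -84 0.6"

```text
clock: 4.55
tcp_pos: [0.6689, -0.0114, 0.0528]
orientation: [3.117, 0.391, -0.012]
contact_force: [-1.1, -0.1, -2.0]
grip_width: 0.0498
gripper_force: 52.4
```

>>> servo_tool --pt "0 0 0 0 0 -4 0.6" --pt "0 0 0 0 0 -6 0.6" --pt "0 0 0 0 0 -8 0.6" --pt "0 0 0 0 0 -8 0.6" --pt "0 0 0 0 0 -8 0.6"

```text
clock: 4.97
tcp_pos: [0.6728, -0.0087, 0.0496]
orientation: [3.117, 0.394, 0.002]
contact_force: [0.1, 0.3, -1.7]
grip_width: 0.0495
gripper_force: 52.4
```

```bash
python3 - <<'E'
from m import *
o=r.get_obs(); print(o["tcp_pos"],o["contact_force"],o["orientation"])
p,d,X=cloud("scene"); H,S,V=masks(p,X); Z=X[...,2]*1000
near=np.hypot(X[...,0]*1000-672,X[...,1]*1000+5)<50
P=X[near&(Z>25)&(Z<65)&~((V<60)&(S<100))]*1000; print(len(P),cyl(P,29))
P=X[near&(Z>14)&(Z<40)&((H<8)|(H>172)|(S<50))]*1000; print("low z",np.percentile(P[:,2],[1,5,10]))
E
```

```text
[ 0.67276279 -0.00868447  0.04962601] [ 0.0691135   0.30652702 -1.70813934] [3.11655299e+00 3.94465797e-01 2.19279394e-03]
297 (array([671.07354257,  -7.78941873]), np.float64(0.8879139238016499))
low z [15.34427315 16.32660957 17.53487315]
```

>>> servo_tool --pt "0 0 0 -2 0 -1 0.6" --pt "0 0 0 -2 0 -2 0.6" --pt "0 0 0 -2 0 -3 0.6" --pt "0 0 0 -2 0 -3 0.6"

```text
clock: 5.35
tcp_pos: [0.67, -0.0087, 0.0455]
orientation: [3.117, 0.394, -0.001]
contact_force: [0.4, 0.8, -2.5]
grip_width: 0.0495
gripper_force: 52.4
```

>>> servo_tool --pt "0 0 0 0 0 -1 0.6" --pt "0 0 0 0 0 -2 0.6" --pt "0 0 0 0 0 -2 0.6" --pt "0 0 0 0 0 -2 0.6"

```text
clock: 5.68
tcp_pos: [0.6712, -0.0084, 0.0454]
orientation: [3.117, 0.395, 0.003]
contact_force: [-2.6, 0.2, 6.5]
grip_width: 0.0495
gripper_force: 53.5
```

>>> servo_tool --pt "0 0 0 0 0 1 0.35" --pt "0 0 0 0 0 1 0.2" --pt "0 0 0 0 0 1 0" --pt "0 0 0 0 0 1 0" --pt "0 0 0 0 0 1 0"

```text
clock: 6.1
tcp_pos: [0.6701, -0.0088, 0.0445]
orientation: [3.117, 0.394, -0.0]
contact_force: [0.4, 0.5, -0.4]
grip_width: 0.0853
gripper_force: 0.0
```

>>> servo_tool --pt "0 0 0 0 0 15 0" --pt "0 0 0 0 0 45 0" --pt "0 0 0 0 0 85 0" --pt "0 0 0 0 0 125 0" --pt "0 0 0 0 0 160 0"

```text
clock: 6.52
tcp_pos: [0.6703, -0.0087, 0.2071]
orientation: [-3.117, -0.394, -0.002]
contact_force: [0.6, -0.3, -0.4]
grip_width: 0.0855
gripper_force: 0.0
```

```bash
python3 - <<'E'
from m import *
o=r.get_obs(); print(o["tcp_pos"],R.from_rotvec(o["orientation"]).as_matrix().round(3).tolist())
p,d,X=cloud("scene"); H,S,V=masks(p,X); Z=X[...,2]*1000
near=np.hypot(X[...,0]*1000-672,X[...,1]*1000+5)<50
P=X[near&(Z>25)&(Z<80)]*1000; print("jar",len(P),cyl(P,29))
P=X[near&(Z>20)]*1000; print("top z",np.percentile(P[P[:,2]<110][:,2],[95,99]))
circ(X,(np.hypot(X[...,0]*1000-670,X[...,1]*1000+8)<80)&(H>60)&(H<90)&(S>80)&(Z>0)&(Z<22),"saucer")
for th in (20,30,40):
  t=np.radians(th); ps=np.radians(-3.9)
  # tool z = (-sin t,0,-cos t), tool x=(cos t,0,-sin t) in spatula frame
  Rs=R.from_euler("z",ps).as_matrix()
  T=Rs@np.array([[np.cos(t),0,-np.sin(t)],[0,-1,0],[-np.sin(t),0,-np.cos(t)]])
  C=R.from_rotvec(o["orientation"]).as_matrix()
  print(th,"turn deg",np.degrees(R.from_matrix(T@C.T).as_rotvec()).round(2))
E
```

```text
[ 0.67034702 -0.00870302  0.20714834] [[0.968, 0.249, 0.001], [0.249, -0.968, 0.0], [0.001, 0.0, -1.0]]
jar 420 (array([668.39290021,  -6.06174114]), np.float64(1.7536888890439142))
top z [92.09696945 93.19144504]
saucer 859 c [669.9  -9.1] r 63.2 mean [676.6 -14.7] z [ 3.5  6.8 14.2]
20 turn deg [ -1.84  20.06 -18.14]
30 turn deg [ -2.76  30.06 -17.9 ]
40 turn deg [ -3.68  40.05 -17.57]
```

>>> servo_tool --pt "-0.46 5.01 -3.6 -36 8 0 0" --pt "-0.92 10.02 -7.2 -72 17 0 0" --pt "-1.38 15.04 -10.8 -108 26 -5 0" --pt "-1.84 20.05 -14.4 -144 34 -12 0" --pt "-2.3 25.06 -18.0 -180 43 -20 0"

```text
clock: 6.98
tcp_pos: [0.4892, 0.0351, 0.1851]
orientation: [-3.05, 0.107, 0.681]
contact_force: [-0.3, 0.3, -0.4]
grip_width: 0.0859
gripper_force: 0.0
```

>>> servo_tool --pt "0 0 0 -27 7 -25 0" --pt "0 0 0 -53 13 -55 0" --pt "0 0 0 -53 13 -87 0" --pt "0 0 0 -53 13 -87 0" --pt "0 0 0 -53 13 -87 0"

```text
clock: 7.4
tcp_pos: [0.4365, 0.047, 0.0973]
orientation: [-3.05, 0.103, 0.682]
contact_force: [1.0, -0.0, 0.6]
grip_width: 0.0855
gripper_force: 0.0
```

```bash
python3 - <<'E'
from m import *
o=r.get_obs(); C=R.from_rotvec(o["orientation"]).as_matrix(); print(o["tcp_pos"],C.round(3).tolist(),o["joints"].round(2))
p,d=r.grab_frame("wrist"); i=r.camera_info("wrist"); cv2.imwrite("pics/w1.png",p)
p,d,X=cloud("top");Z=X[...,2]*1000;V=p.max(2)
near=np.hypot(X[...,0]*1000-430,X[...,1]*1000-47)<70
m=near&(Z>48)&(Z<62)&(V<60)
rect(X,m,"handle")
E
```

```text
[0.43652572 0.04700926 0.09734124] [[0.903, -0.068, -0.425], [-0.061, -0.998, 0.028], [-0.426, 0.0, -0.905]] [ 0.03  0.51 -0.25  1.86  0.    1.21 -1.86]
handle 262 c [429.3  48.1] size [17.9 87.9] ang 85.83 z med 56.4
```

View pics/w1.png

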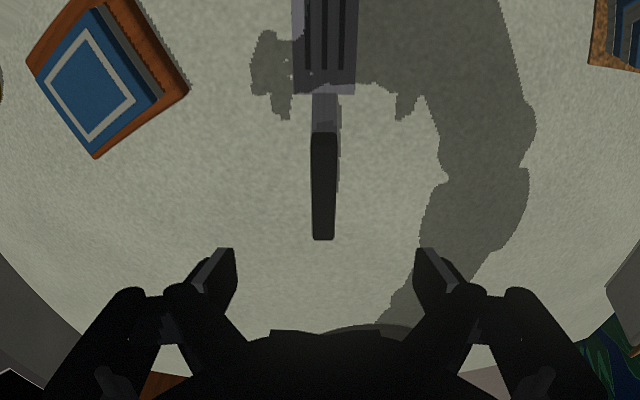

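The wrist view shows the handle at (323,185), centred between the fingers at (215,270) and (435,270). I'll go down and grip.

>>> servo_tool --pt "0 0 0 0 0.5 -25 0" --pt "0 0 0 0 0.5 -50 0" --pt "0 0 0 0 0.5 -69 0" --pt "0 0 0 0 0.5 -69 0" --pt "0 0 0 0 0.5 -69 0"

```text
clock: 7.92
tcp_pos: [0.4384, 0.0478, 0.0297]
orientation: [-3.051, 0.104, 0.676]
contact_force: [0.2, 0.3, -0.1]
grip_width: 0.0851
gripper_force: 0.0
```

>>> servo_tool --pt "0 0 0 0 0 0 0.5" --pt "0 0 0 0 0 0 0.8" --pt "0 0 0 0 0 0 1" --pt "0 0 0 0 0 0 1" --pt "0 0 0 0 0 0 1" --force 40

```text
clock: 8.33
tcp_pos: [0.4376, 0.0478, 0.0293]
orientation: [-3.051, 0.103, 0.676]
contact_force: [0.9, -0.4, -0.9]
grip_width: 0.0257
gripper_force: 0.0
```

>>> servo_tool --pt "0 0 0 0 0 0 1" --pt "0 0 0 0 0 0 1" --pt "0 0 0 0 0 0 1" --force 110

```text
clock: 8.58
tcp_pos: [0.4371, 0.0478, 0.0289]
orientation: [-3.051, 0.103, 0.678]
contact_force: [-0.5, 0.7, 1.7]
grip_width: -0.0001
gripper_force: 1.1
```

```bash
python3 - <<'E'
from m import *
o=r.get_obs(); print(o["tcp_pos"],o["grip_width"],o["gripper_force"],o["contact_force"])
p,d=r.grab_frame("wrist"); p2,_,X=cloud("scene"); cv2.imwrite("pics/w2.png",np.hstack([p[:400,120:520],cv2.resize(p2[110:260,240:390],(400,400))]))
p,d,X=cloud("top");Z=X[...,2]*1000;V=p.max(2)
near=np.hypot(X[...,0]*1000-430,X[...,1]*1000-47)<70
rect(X,near&(Z>48)&(Z<62)&(V<60),"handle")
E
```

```text
[0.43706207 0.04781395 0.02885998] -0.0001280513091307878 1.1010634386911988 [-0.49896989  0.65971706  1.69524659]
handle 204 c [415.7  49.4] size [17.4 65.2] ang 85.2 z med 53.9
```

View pics/w2.png

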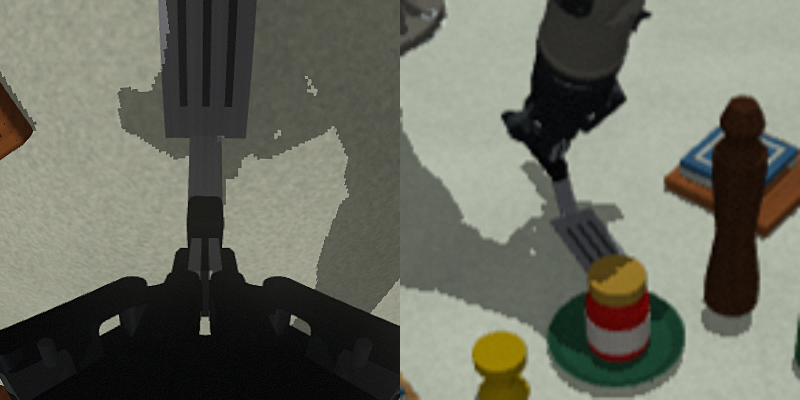

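The crop shows the black handle running between the fingertips at (205,220), but the reading says nearly shut. I'll let the fingers settle and read again.

>>> servo_tool --pt "0 0 0 0 0 0 1" --pt "0 0 0 0 0 0 1" --pt "0 0 0 0 0 0 1" --pt "0 0 0 0 0 0 1" --force 110

```text
clock: 9.07
tcp_pos: [0.437, 0.0478, 0.0288]
orientation: [-3.05, 0.103, 0.678]
contact_force: [-1.6, 0.2, 3.3]
grip_width: 0.0001
gripper_force: 1.8
```

>>> servo_tool --pt "0 0 0 0 0 3 1" --pt "0 0 0 0 0 6 1" --pt "0 0 0 0 0 6 1"

```text
clock: 9.32
tcp_pos: [0.4379, 0.0478, 0.0351]
orientation: [-3.051, 0.103, 0.676]
contact_force: [0.5, -0.5, 0.2]
grip_width: 0.0
gripper_force: 0.0
```

```bash
python3 - <<'E'
from m import *
o=r.get_obs(); print(o["tcp_pos"],o["grip_width"],o["gripper_force"],o["contact_force"])
p,d,X=cloud("top");Z=X[...,2]*1000;H,S,V=masks(p,X)
cv2.imwrite("pics/t2.png",np.vstack([cv2.resize(p[190:310,270:370],(500,600))]))
q=X*1000; u=np.stack([q[...,0]-534,q[...,1]-40],-1)@np.array([[.9977,.068],[-.068,.9977]]).T
for a in range(-160,50,10):
    m=(u[...,0]>a)&(u[...,0]<a+10)&(abs(u[...,1])<7)&(Z<70)
    if m.sum()>5: print(a,m.sum(),np.round(np.nanmedian(Z[m]),1),end="; ")
E
```

```text
[0.43787675 0.04779616 0.03510923] 9.656419790604527e-06 0.0 [ 0.53964865 -0.54334685  0.23264015]
-160 23 0.9; -150 24 0.0; -140 20 0.9; -130 21 0.6; -120 23 0.5; -110 23 0.7; -100 28 1.2; -90 25 2.2; -80 8 -0.4;
```

```bash
cat >> m.py <<'E'
def wcloud():
    o=r.get_obs(); p,d=r.grab_frame("wrist"); i=r.camera_info("wrist")
    f=200/np.tan(np.radians(i["vertical_fov"])/2); v,u=np.mgrid[:400,:640]
    x=u-i["cx"]; y=v-i["cy"]; rr=np.hypot(x,y)+1e-9; th=rr/f
    s=np.tan(th)/rr; C=np.stack([x*s*d,-y*s*d,-d],-1)
    T=np.array(i["T_tool_cam"]); C=C@T[:3,:3].T+T[:3,3]; C[d==0]=np.nan
    W=C@R.from_rotvec(o["orientation"]).as_matrix().T+o["tcp_pos"]
    return p,d,C,W
E
python3 - <<'E'
from m import *
p,d,C,W=wcloud()
for v in range(140,340,10):
    print(v,p[v,324].tolist(),"tool",np.round(C[v,324]*1000).tolist(),"world",np.round(W[v,324]*1000).tolist(), "| col 300 tool",np.round(C[v,300]*1000).tolist())
E
```

```text
140 [56, 55, 56] tool [55.0, 0.0, 6.0] world [485.0, 44.0, 7.0] | col 300 tool [54.0, -14.0, 15.0]
150 [56, 55, 55] tool [49.0, 0.0, 1.0] world [482.0, 45.0, 13.0] | col 300 tool [48.0, -15.0, 17.0]
160 [55, 57, 56] tool [44.0, 0.0, -3.0] world [479.0, 45.0, 19.0] | col 300 tool [41.0, -15.0, 21.0]
170 [58, 59, 58] tool [39.0, 0.0, -6.0] world [475.0, 45.0, 24.0] | col 300 tool [34.0, -15.0, 23.0]
180 [61, 61, 62] tool [34.0, 0.0, -10.0] world [473.0, 45.0, 30.0] | col 300 tool [27.0, -16.0, 27.0]
190 [24, 26, 28] tool [30.0, 0.0, -16.0] world [471.0, 45.0, 37.0] | col 300 tool [19.0, -16.0, 30.0]
200 [23, 27, 24] tool [26.0, 0.0, -24.0] world [472.0, 45.0, 45.0] | col 300 tool [11.0, -17.0, 34.0]
210 [26, 32, 30] tool [23.0, 0.0, -30.0] world [471.0, 45.0, 53.0] | col 300 tool [3.0, -17.0, 38.0]
220 [23, 27, 26] tool [18.0, 0.0, -31.0] world [467.0, 45.0, 55.0] | col 300 tool [-6.0, -17.0, 41.0]
230 [25, 29, 29] tool [12.0, 0.0, -28.0] world [460.0, 46.0, 55.0] | col 300 tool [-16.0, -18.0, 46.0]
240 [25, 30, 27] tool [11.0, 0.0, -39.0] world [464.0, 46.0, 66.0] | col 300 tool [-27.
[... 246 characters left out ...]
0, 0.0, -68.0] world [476.0, 45.0, 92.0] | col 300 tool [12.0, -9.0, -71.0]
280 [21, 22, 21] tool [7.0, 0.0, -70.0] world [474.0, 45.0, 96.0] | col 300 tool [12.0, -8.0, -79.0]
290 [16, 17, 17] tool [2.0, 0.0, -70.0] world [469.0, 45.0, 97.0] | col 300 tool [12.0, -8.0, -85.0]
300 [24, 24, 26] tool [-3.0, 0.0, -70.0] world [465.0, 46.0, 99.0] | col 300 tool [17.0, -7.0, -100.0]
310 [24, 24, 24] tool [-7.0, 0.0, -70.0] world [461.0, 46.0, 101.0] | col 300 tool [17.0, -6.0, -105.0]
320 [134, 151, 149] tool [-147.0, 0.0, 107.0] world [260.0, 60.0, -0.0] | col 300 tool [16.0, -6.0, -108.0]
330 [131, 146, 145] tool [-171.0, 0.0, 119.0] world [233.0, 62.0, -1.0] | col 300 tool [17.0, -6.0, -114.0]
```

```bash
python3 - <<'E'
from m import *
p,d,C,W=wcloud(); q=C*1000
m=(q[...,2]<-10)&(q[...,2]>-170)&(W[...,2]>.058)
P=q[m]; print(len(P))
print("max tool z per (y rows, x cols) bins")
xs=range(-60,70,10)
print("y\\x",list(xs))
for y in range(-70,71,10):
    print(y,[int(P[(abs(P[:,1]-y)<5)&(abs(P[:,0]-x)<5)][:,2].max()) if ((abs(P[:,1]-y)<5)&(abs(P[:,0]-x)<5)).any() else None for x in xs])
E
```

```text
44160
max tool z per (y rows, x cols) bins
y\x [-60, -50, -40, -30, -20, -10, 0, 10, 20, 30, 40, 50, 60]
-70 [None, None, None, None, None, None, None, None, None, None, None, None, None]
-60 [None, None, None, None, None, -124, -124, -110, None, None, None, None, None]
-50 [None, None, None, None, None, -126, -116, -97, None, None, None, None, None]
-40 [None, None, None, None, None, -84, -102, -86, None, None, None, None, None]
-30 [None, None, None, None, None, -81, -85, -76, None, None, None, None, None]
-20 [None, None, None, None, None, None, -87, -72, -96, None, None, None, None]
-10 [None, None, None, None, None, None, None, -36, -96, None, None, None, None]
0 [None, None, None, None, None, -67, -68, -34, -95, None, None, None, None]
10 [None, None, None, None, None, None, None, -35, -96, None, None, None, None]
20 [None, None, None, None, None, None, -86, -72, -95, None, None, None, None]
30 [None, None, None, None, None, -81, -84, -75, None, None, None, None, None]
40 [None, None, None, None, None, -84, -101, -84, None, None, None, None, None]
50 [None, None, None, None, None, None, -116, -96, None, None, None, None, None]
60 [None, None, None, None, None, -124, -124, -109, None, None, None, None, None]
70 [None, None, None, None, None, None, None, None, None, None, None, None, None]
```

The wrist depth puts the true fingertips about 32 mm short of the reported TCP, so the fingers closed just above the handle. I'll open, correct for this offset and grip lower.

>>> servo_tool --pt "0 0 0 -5 0 15 0.5" --pt "0 0 0 -15 0.6 15 0" --pt "0 0 0 -15 0.6 15 0" --pt "0 0 0 -15 0.6 15 0" --pt "0 0 0 -15 0.6 15 0" --force 40

```text
clock: 9.88
tcp_pos: [0.422, 0.0483, 0.0493]
orientation: [-3.051, 0.103, 0.678]
contact_force: [-0.8, -0.6, 0.5]
grip_width: 0.0603
gripper_force: 0.0
```

>>> servo_tool --pt "0 0 0 0 0 -18 0" --pt "0 0 0 0 0 -36 0" --pt "0 0 0 0 0 -49 0" --pt "0 0 0 0 0 -49 0" --pt "0 0 0 0 0 -49 0"

```text
clock: 10.3
tcp_pos: [0.4216, 0.0483, 0.0002]
orientation: [-3.05, 0.103, 0.681]
contact_force: [-1.2, 0.5, 0.3]
grip_width: 0.0853
gripper_force: 0.0
```

>>> servo_tool --pt "0 0 0 0 0 0 0.5" --pt "0 0 0 0 0 0 0.8" --pt "0 0 0 0 0 0 1" --pt "0 0 0 0 0 0 1" --pt "0 0 0 0 0 0 1" --force 40

```text
clock: 10.72
tcp_pos: [0.4225, 0.0484, 0.0011]
orientation: [-3.051, 0.103, 0.677]
contact_force: [0.5, 0.6, 0.4]
grip_width: 0.0255
gripper_force: 0.0
```

>>> servo_tool --pt "0 0 0 0 0 0 1" --pt "0 0 0 0 0 0 1" --pt "0 0 0 0 0 0 1" --pt "0 0 0 0 0 0 1" --force 110

```text
clock: 11.05
tcp_pos: [0.4224, 0.0484, 0.0011]
orientation: [-3.051, 0.103, 0.677]
contact_force: [0.1, -0.8, 6.0]
grip_width: 0.0164
gripper_force: 107.3
```

>>> servo_tool --pt "0 0 0 0 0 5 1" --pt "0 0 0 0 0 20 1" --pt "0 0 0 0 0 45 1" --pt "0 0 0 0 0 60 1" --pt "0 0 0 0 0 60 1"

```text
clock: 11.47
tcp_pos: [0.424, 0.0487, 0.0629]
orientation: [-3.051, 0.103, 0.671]
contact_force: [0.3, -0.0, -1.3]
grip_width: 0.0161
gripper_force: 107.4
```

```bash
cat >> m.py <<'E'
def state():
    o=r.get_obs(); print("tcp",np.round(o["tcp_pos"]*1000,1),"F",o["contact_force"].round(1),"M",o["moment"].round(2),"grip",round(o["grip_width"]*1000,1),round(o["gripper_force"],1),"j",o["joints"].round(2))
    return o
def blade(zlo=None,zhi=None,view="wrist"):
    """fit blade plane in tool frame with the wrist depth; returns tool-frame and world results"""
    p,d,C,W=wcloud(); S=cv2.cvtColor(p,cv2.COLOR_BGR2HSV)[...,1]
    return p,d,C*1000,W*1000,S
E
python3 - <<'E'
from m import *
state(); p,d,C,W,S=blade(); cv2.imwrite("pics/w3.png",p)
# blade candidates: grey, above table
m=(W[...,2]>25)&(S<60)&(p.max(2)>40)&(C[...,0]>45)&(abs(C[...,1])<30)
P=W[m]; print(len(P),np.percentile(P,[1,50,99],axis=0).round(1).tolist())
zz=P[:,2]; hist=np.histogram(zz,bins=np.arange(20,110,5)); print(hist)
lo=hist[1][hist[0].argmax()]; P=P[abs(zz-lo-2.5)<9]
for _ in range(4):
    A=np.c_[P[:,:2],np.ones(len(P))]; c,*_=np.linalg.lstsq(A,P[:,2],rcond=None); e=P[:,2]-A@c; P=P[abs(e)<3]
print("slope",c[:2],"std",e.std(),len(P))
print("rect",cv2.minAreaRect(P[:,:2].astype(np.float32)),"z",P[:,2].mean())
E
```

```text
tcp [424.   48.7  62.9] F [ 0.3 -0.  -1.3] M [ 0.   -0.51  0.03] grip 16.1 107.4 j [ 0.02  0.54 -0.26  1.91  0.01  1.12 -1.87]
13232 [[481.6, 18.2, 62.3], [516.9, 43.0, 63.9], [551.2, 64.7, 77.5]]
(array([    0,     0,     0,     0,     0,     0,     0,     0, 11569,
         883,   425,   354,     1,     0,     0,     0,     0]), array([ 20,  25,  30,  35,  40,  45,  50,  55,  60,  65,  70,  75,  80,
        85,  90,  95, 100, 105]))
slope [ 0.00013156 -0.00055781] std 0.7074624501499549 12199
rect ((519.0873413085938, 41.6358642578125), (46.5182991027832, 66.01094818115234), 86.25650024414062) z 63.871194259221625
```

View pics/w3.png

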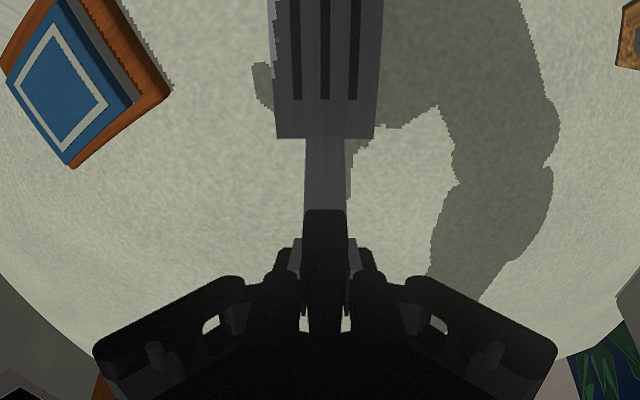

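The blade hangs level and centred (pixel 325,70), with its underside at about TCP z - 1.3 mm. Next I'll go to the pre-insert pose behind the tile.

>>> servo_tool --pt "0 0 5 -18 19 0 1" --pt "0 0 10 -36 38 0 1" --pt "0 0 15 -54 57 0 1" --pt "0 0 20 -72 76 0 1" --pt "0 0 25 -90 95 0 1"

```text
clock: 11.93
tcp_pos: [0.3307, 0.1437, 0.0598]
orientation: [2.939, 0.554, -0.655]
contact_force: [0.3, -0.5, -1.1]
grip_width: 0.0165
gripper_force: 107.4
```

>>> servo_tool --pt "0 0 0 0 0 0 1" --pt "0 0 0 0 0 0 1" --pt "0 0 0 0 0 0 1"

```text
clock: 12.18
tcp_pos: [0.332, 0.1427, 0.06]
orientation: [2.94, 0.547, -0.655]
contact_force: [0.5, 0.2, -0.5]
grip_width: 0.0161
gripper_force: 107.6
```

```bash
cat >> m.py <<'E'
def plane(P,lo,hi,tol=3):
    P=P[(P[:,2]>lo)&(P[:,2]<hi)]
    for _ in range(4):
        A=np.c_[P[:,:2],np.ones(len(P))]; c,*_=np.linalg.lstsq(A,P[:,2],rcond=None); e=P[:,2]-A@c; P=P[abs(e)<tol]
    rc=cv2.minAreaRect(P[:,:2].astype(np.float32))
    print("plane n",len(P),"slope",c[:2].round(4),"z",P[:,2].mean().round(1),"rect",np.round(rc[0],1),np.round(rc[1],1),round(rc[2],2)); return P,rc
E
python3 - <<'E'
from m import *
state(); p,d,C,W,S=blade(); H=cv2.cvtColor(p,cv2.COLOR_BGR2HSV)[...,0]
m=(S<60)&(p.max(2)>40)&(C[...,0]>45)&(abs(C[...,1])<30)
P,rc=plane(W[m],50,75)
b=(H>95)&(H<125)&(S>80); print("tile wrist",b.sum()); 
if b.sum()>100: plane(W[b&(abs(W[...,2]-38)<8)],30,46)
p,d,X=cloud("top"); X=X*1000; HS=cv2.cvtColor(p,cv2.COLOR_BGR2HSV); b=(HS[...,0]>95)&(HS[...,0]<125)&(HS[...,1]>80)&roi(190,275,180,260)
print("tile top");plane(X[b],33,46)
E
```

```text
tcp [332.  142.7  60. ] F [ 0.5  0.2 -0.5] M [ 0.13 -0.5   0.  ] grip 16.1 107.6 j [-0.19  0.49 -0.4   2.05  0.1   1.07 -1.86]
plane n 12458 slope [-0.0054 -0.0024] z 60.5 rect [421.  176.7] [66.  46.5] 21.0
tile wrist 3409
plane n 16 slope [-0.2942 -0.0214] z 37.1 rect [ -575.3 -1737.3] [  5.7 220.8] 0.1
tile top
plane n 233 slope [-0.0068  0.0345] z 39.4 rect [549.4 190.5] [91.3 36.2] 33.85
```

>>> servo_tool --pt "0 0 0 0 0 -15 1" --pt "0 0 0 0 0 -30 1" --pt "0 0 0 0 0 -36.5 1" --pt "0 0 0 0 0 -36.5 1" --pt "0 0 0 0 0 -36.5 1"

```text
clock: 12.7
tcp_pos: [0.3322, 0.1428, 0.0241]
orientation: [2.941, 0.546, -0.655]
contact_force: [0.1, -0.0, -0.8]
grip_width: 0.0164
gripper_force: 107.6
```

>>> servo_tool --pt "0 0 0 6 2.3 0 1" --pt "0 0 0 14 5.4 0 1" --pt "0 0 0 24 9.3 0 1" --pt "0 0 0 28 10.8 0 1" --pt "0 0 0 28 10.8 0 1"

```text
clock: 13.12
tcp_pos: [0.3622, 0.1552, 0.0243]
orientation: [2.943, 0.548, -0.65]
contact_force: [-0.4, -1.1, -0.4]
grip_width: 0.0166
gripper_force: 107.6
```

```bash
python3 - <<'E'
from m import *
state(); p,d,C,W,S=blade(); cv2.imwrite("pics/w4.png",p); H=cv2.cvtColor(p,cv2.COLOR_BGR2HSV)[...,0]
m=(S<60)&(p.max(2)>40)&(C[...,0]>45)&(abs(C[...,1])<30)
P,rc=plane(W[m],18,32)
T=np.array([536,222]);t=np.radians(21.2);u=np.array([np.cos(t),np.sin(t)]);n=np.array([-u[1],u[0]])
q=(P[:,:2]-T)@np.c_[u,n]; print("blade in tile frame",np.percentile(q,[0.5,50,99.5],axis=0).round(1).tolist())
near=(np.hypot(W[...,0]-536,W[...,1]-222)<75)&(W[...,2]>32)&(W[...,2]<46); print(near.sum()); Pt=W[near]
if near.sum()>200: plane(Pt,32,46)
p,d,X=cloud("scene"); X=X*1000
near=(np.hypot(X[...,0]-536,X[...,1]-222)<75)&(X[...,2]>34)&(X[...,2]<46); print("scene");plane(X[near],33,46)
E
```

```text
tcp [362.2 155.2  24.3] F [-0.4 -1.1 -0.4] M [ 0.18 -0.5   0.02] grip 16.6 107.6 j [-0.21  0.58 -0.38  1.99  0.14  1.03 -1.87]
plane n 12621 slope [-0.0018  0.0007] z 25.1 rect [451.2 189.1] [66.1 46.5] 21.19
blade in tile frame [[-122.7, -22.8], [-89.0, 2.2], [-58.5, 22.8]]
0
scene
plane n 222 slope [-0.0075  0.0075] z 37.7 rect [535.6 221.8] [94.  87.1] 25.0
```

View pics/w4.png

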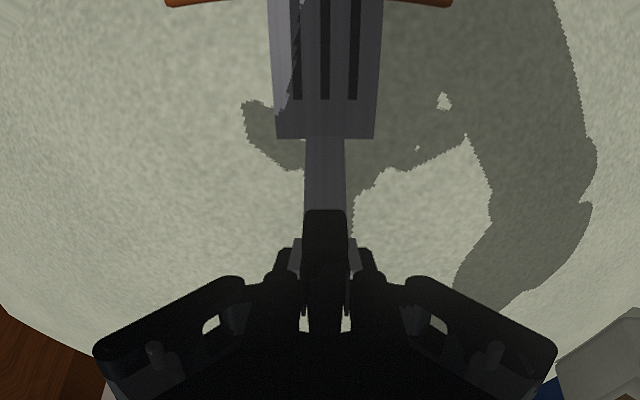

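The wrist picture shows the blade running straight over the board edge (row 5), laterally centred, with no contact force. I'll push it home.

>>> servo_tool --pt "0 0 0 7.5 2.9 -1 1" --pt "0 0 0 20 7.7 -1 1" --pt "0 0 0 33 12.8 -1 1" --pt "0 0 0 40 15.5 -1 1" --pt "0 0 0 40 15.5 -1 1"

```text
clock: 13.63
tcp_pos: [0.4018, 0.1704, 0.023]
orientation: [2.942, 0.548, -0.652]
contact_force: [-0.9, -0.4, -1.3]
grip_width: 0.0167
gripper_force: 107.6
```

>>> servo_tool --pt "0 0 0 7.5 2.9 0 1" --pt "0 0 0 17 6.6 0 1" --pt "0 0 0 24 9.3 0 1" --pt "0 0 0 26.5 10.3 0 1" --pt "0 0 0 26.5 10.3 0 1"

```text
clock: 14.05
tcp_pos: [0.4275, 0.1804, 0.0231]
orientation: [2.942, 0.548, -0.653]
contact_force: [0.5, -0.3, -1.1]
grip_width: 0.0158
gripper_force: 107.6
```

```bash
python3 - <<'E'
from m import *
state(); p,d,C,W,S=blade(); H=cv2.cvtColor(p,cv2.COLOR_BGR2HSV)[...,0]; V=p.max(2)
b=(H>95)&(H<125)&(S>80)&(abs(W[...,0]-536)<80)&(abs(W[...,1]-222)<80); print("blue",b.sum())
if b.sum()>100: plane(W[b],30,48)
m=(S<60)&(V>40)&(C[...,0]>45)&(abs(C[...,1])<30)
P,rc=plane(W[m],18,32)
T=np.array([536,222]);t=np.radians(21.2);u=np.array([np.cos(t),np.sin(t)]);n=np.array([-u[1],u[0]])
q=(P[:,:2]-T)@np.c_[u,n]; print("blade in tile frame",np.percentile(q,[0.5,50,99.5],axis=0).round(1).tolist())
q=(W[b][:,:2]-T)@np.c_[u,n]; print("tile in tile frame",np.percentile(q,[0.5,50,99.5],axis=0).round(1).tolist())
p,d,X=cloud("scene"); X=X*1000
near=(np.hypot(X[...,0]-536,X[...,1]-222)<75)&(X[...,2]>34)&(X[...,2]<46); print("scene");plane(X[near],33,46)
E
```

```text
tcp [427.5 180.4  23.1] F [ 0.5 -0.3 -1.1] M [ 0.25 -0.46  0.05] grip 15.8 107.6 j [-0.23  0.67 -0.36  1.82  0.15  1.13 -1.86]
blue 27391
plane n 25948 slope [0.0093 0.0031] z 38.0 rect [521.  217.1] [62.7 89.9] 20.95
plane n 442 slope [-1.2536 -0.4906] z 29.3 rect [485.2 202.4] [ 4.3 18.1] 20.95
blade in tile frame [[-56.5, -8.9], [-54.3, 0.0], [-52.4, 9.0]]
tile in tile frame [[-60.2, -43.0], [-13.0, 1.2], [14.0, 53.1]]
scene
plane n 238 slope [-0.0056 -0.0008] z 37.6 rect [533.  223.3] [116.9  79. ] 49.07
```

>>> servo_tool --pt "0 0 0 0 0 2 1" --pt "0 0 0 0 0 5 1" --pt "0 0 0 0 0 8 1" --pt "0 0 0 0 0 12 1" --pt "0 0 0 0 0 16 1"

```text
clock: 14.57
tcp_pos: [0.4265, 0.1798, 0.0396]
orientation: [2.941, 0.549, -0.654]
contact_force: [0.2, -0.1, -2.2]
grip_width: 0.0166
gripper_force: 107.4
```

>>> servo_tool --pt "0 0 0 0 0 6 1" --pt "0 0 0 0 0 20 1" --pt "0 0 0 0 0 38 1" --pt "0 0 0 0 0 50 1" --pt "0 0 0 0 0 54 1"

```text
clock: 14.98
tcp_pos: [0.428, 0.1807, 0.0957]
orientation: [2.943, 0.549, -0.648]
contact_force: [1.0, -0.6, -2.5]
grip_width: 0.016
gripper_force: 107.5
```

```bash
cat >> m.py <<'E'
def tile(zlo,zhi):
    p,d,C,W,S=blade(); H=cv2.cvtColor(p,cv2.COLOR_BGR2HSV)[...,0]
    b=(H>95)&(H<125)&(S>80)&(C[...,0]>40)&(abs(C[...,1])<60)&(W[...,2]>zlo)&(W[...,2]<zhi)
    return plane(W[b],zlo,zhi)
E
python3 - <<'E'
from m import *
state(); tile(90,130)
E
```

```text
tcp [428.  180.7  95.7] F [ 1.  -0.6 -2.5] M [ 0.17 -0.44  0.03] grip 16.0 107.5 j [-0.21  0.56 -0.38  1.79  0.11  1.25 -1.84]
plane n 23769 slope [0.0097 0.0033] z 106.9 rect [522.2 217.9] [60.3 89.7] 20.96
```

```bash
python3 - <<'E'
from m import *
for n in("top","scene"):
    p,d,X=cloud(n); X=X*1000; HS=cv2.cvtColor(p,cv2.COLOR_BGR2HSV); b=(HS[...,0]>95)&(HS[...,0]<125)&(HS[...,1]>70)&(np.hypot(X[...,0]-596,X[...,1]+255)<75)
    print(n);plane(X[b],39,52)
    near=(np.hypot(X[...,0]-596,X[...,1]+255)<75); plane(X[near],39,50)
E
```

```text
top
plane n 797 slope [ 0.0039 -0.0042] z 44.9 rect [ 595.8 -255.1] [89.4 89.3] 9.54
plane n 1073 slope [0.004  0.0011] z 44.8 rect [ 596.5 -255.4] [90.4 90.6] 9.4
scene
plane n 850 slope [-0.0006  0.0061] z 44.1 rect [ 597.  -256.2] [90.3 88.9] 9.59
plane n 1115 slope [-0.0002  0.0035] z 44.2 rect [ 595.7 -256. ] [92.8 89.8] 9.59
```

>>> servo_tool --pt "0 0 0 0 -4 0 1" --pt "0 0 0 0 -12 0 1" --pt "0 0 0 0 -24 0 1" --pt "0 0 0 0 -40 0 1" --pt "0 0 0 0 -60 0 1"

```text
clock: 15.55
tcp_pos: [0.4263, 0.1186, 0.0929]
orientation: [2.94, 0.55, -0.655]
contact_force: [0.2, -0.3, -3.4]
grip_width: 0.0161
gripper_force: 107.5
```

>>> servo_tool --pt "0 0 0 0 -22 0 1" --pt "0 0 0 0 -45 0 1" --pt "0 0 0 0 -68 0 1" --pt "0 0 0 0 -91 0 1" --pt "0 0 0 0 -114 0 1"

```text
clock: 15.97
tcp_pos: [0.4259, 0.0029, 0.0931]
orientation: [2.941, 0.546, -0.655]
contact_force: [1.0, -0.2, -3.5]
grip_width: 0.016
gripper_force: 107.5
```

>>> servo_tool --pt "0 0 -0.6 0 -23 0 1" --pt "0 0 -1.4 1 -46 0 1" --pt "0 0 -2.4 3 -69 0 1" --pt "0 0 -3.6 6 -92 0 1" --pt "0 0 -4.8 11 -114 0 1"

```text
clock: 16.38
tcp_pos: [0.4361, -0.1112, 0.0932]
orientation: [2.978, 0.423, -0.665]
contact_force: [0.5, 0.5, -2.8]
grip_width: 0.0159
gripper_force: 107.4
```

>>> servo_tool --pt "0 0 -1.2 7 -22 0 1" --pt "0 0 -2.4 14 -43 0 1" --pt "0 0 -3.6 21 -63 0 1" --pt "0 0 -4.7 27 -82 0 1" --pt "0 0 -5.6 32 -99 0 1"

```text
clock: 16.8
tcp_pos: [0.4684, -0.2104, 0.093]
orientation: [3.015, 0.278, -0.672]
contact_force: [0.3, -0.1, -2.3]
grip_width: 0.0162
gripper_force: 107.5
```

>>> servo_tool --pt "0 0 -0.3 4 -15 0 1" --pt "0 0 -0.5 7 -28 0 1" --pt "0 0 -0.6 9 -39 0 1" --pt "0 0 -0.6 10 -47 0 1" --pt "0 0 -0.6 10 -52 0 1"

```text
clock: 17.22
tcp_pos: [0.4795, -0.26, 0.0931]
orientation: [3.018, 0.267, -0.671]
contact_force: [0.3, -0.1, -2.4]
grip_width: 0.0164
gripper_force: 107.5
```

>>> servo_tool --pt "0 0 0 0 -2 0 1" --pt "0 0 0 0 -2 0 1" --pt "0 0 0 0 -2 0 1"

```text
clock: 17.47
tcp_pos: [0.4797, -0.2601, 0.0932]
orientation: [3.019, 0.269, -0.671]
contact_force: [0.4, 0.4, -3.3]
grip_width: 0.0164
gripper_force: 107.5
```

```bash
cat > pose.py <<'E'
from m import *
o=state(); p,d,C,W,S=blade(); H=cv2.cvtColor(p,cv2.COLOR_BGR2HSV)[...,0]
np.savez("last.npz",p=p,C=C,W=W)
top=W[(H>95)&(H<125)&(S>80)&(C[...,0]>40)&(abs(C[...,1])<60)]
zt=o["tcp_pos"][2]*1000+11
print("carried tile:"); plane(top,zt-8,zt+8)
near=np.hypot(W[...,0]-596,W[...,1]+255)<75
print("pile pts wrist",(near&(W[...,2]<50)&(W[...,2]>38)).sum())
for n in("scene","top"):
    p,d,X=cloud(n); X=X*1000; HS=cv2.cvtColor(p,cv2.COLOR_BGR2HSV); b=(HS[...,0]>90)&(HS[...,0]<130)&(HS[...,1]>70)
    near=(np.hypot(X[...,0]-596,X[...,1]+255)<85)
    Q=X[near&(b|(HS[...,2]>90))]; print(n)
    try: plane(Q,zt-6,zt+6)
    except Exception as e: print(e)
    cv2.imwrite(f"pics/{n}_pile.png",p)
E
python3 pose.py
```

```text
tcp [ 479.7 -260.1   93.2] F [ 0.4  0.4 -3.3] M [ 0.08 -0.47 -0.  ] grip 16.4 107.5 j [ 0.35  0.62 -0.13  1.67  0.25  1.28 -1.28]
carried tile:
plane n 23706 slope [0.0063 0.0014] z 103.9 rect [ 579.4 -241.4] [60.5 89.6] 10.18
pile pts wrist 0
scene
plane n 967 slope [-0.0029  0.0024] z 103.9 rect [ 596.5 -238.4] [91.4 90. ] 10.39
top
plane n 655 slope [-0.0023 -0.0087] z 104.9 rect [ 594.1 -226.6] [89.8 67.3] 10.29
```

>>> servo_tool --pt "0 0 -0.2 0 -3 0 1" --pt "0 0 -0.5 0 -8 0 1" --pt "0 0 -0.7 0 -13 0 1" --pt "0 0 -0.75 0 -16 0 1" --pt "0 0 -0.75 0 -16 0 1"

```text
clock: 18.03
tcp_pos: [0.4793, -0.2786, 0.0932]
orientation: [3.022, 0.245, -0.672]
contact_force: [1.2, 0.1, -3.0]
grip_width: 0.0162
gripper_force: 107.5
```

>>> servo_tool --pt "0 0 0 0 0 -5 1" --pt "0 0 0 0 0 -14 1" --pt "0 0 0 0 0 -24 1" --pt "0 0 0 0 0 -31 1" --pt "0 0 0 0 0 -34 1"

```text
clock: 18.45
tcp_pos: [0.4786, -0.2763, 0.0573]
orientation: [3.023, 0.249, -0.676]
contact_force: [-1.2, 0.1, -3.8]
grip_width: 0.0165
gripper_force: 107.5
```

>>> servo_tool --pt "0 0 0 0 0 0 1" --pt "0 0 0 0 0 0 1"

```text
clock: 18.62
tcp_pos: [0.4796, -0.2769, 0.0589]
orientation: [3.023, 0.248, -0.673]
contact_force: [-0.5, -0.6, -2.2]
grip_width: 0.0162
gripper_force: 107.5
```

```bash
python3 pose.py; python3 - <<'E'
import cv2,numpy as np
p=cv2.imread("pics/scene_pile.png"); cv2.imwrite("pics/s5.png",cv2.resize(p[200:310,150:280],None,fx=5,fy=5,interpolation=cv2.INTER_CUBIC))
E
```

```text
tcp [ 479.6 -276.9   58.9] F [-0.5 -0.6 -2.2] M [ 0.08 -0.49 -0.04] grip 16.2 107.5 j [ 0.37  0.67 -0.11  1.66  0.26  1.23 -1.28]
carried tile:
plane n 23737 slope [0.0059 0.0012] z 69.6 rect [ 579.6 -259.8] [60.6 89.7] 9.49
pile pts wrist 0
scene
plane n 950 slope [-0.0039  0.0013] z 70.0 rect [ 597.4 -256.9] [91.1 89.7] 9.72
top
plane n 651 slope [-0.0102 -0.0123] z 71.1 rect [ 594.1 -244.5] [90.1 66.5] 8.12
```

View pics/s5.png

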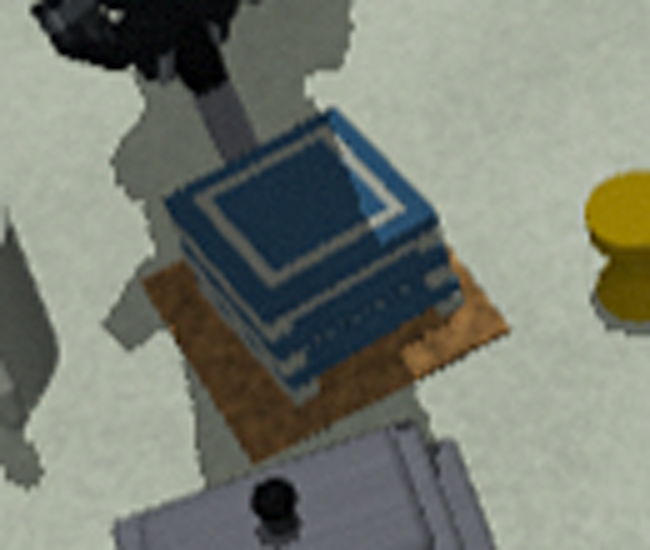

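The carried tile hovers about 5 mm over the pile and looks in line with it, with edges parallel at (170,200)–(440,215). I'll compare the side faces of the three slabs for the fine correction.

```bash
cat > faces.py <<'E'
from m import *
import sys
bands=eval(sys.argv[1]); t=np.radians(9.55);u=np.array([np.cos(t),np.sin(t)]);n=np.array([-u[1],u[0]]); c=np.array([596.2,-255.8])
A=[]
for k in range(5):
    p,d,X=cloud("scene"); A.append(X*1000)
X=np.median(A,0); q=(X[...,:2]-c)@np.c_[u,n]
for a,b in bands:
    m=(X[...,2]>a)&(X[...,2]<b)
    f=m&(abs(q[...,0]-45)<8)&(abs(q[...,1])<38); g=m&(abs(q[...,1]+45)<8)&(abs(q[...,0])<38)
    out=[]
    for mm,i,j in((f,0,1),(g,1,0)):
        if mm.sum()>12:
            k=np.polyfit(q[mm][:,j],q[mm][:,i],1); e=q[mm][:,i]-np.polyval(k,q[mm][:,j]); w=abs(e)<2.5; k=np.polyfit(q[mm][w][:,j],q[mm][w][:,i],1); out.append((int(w.sum()),round(k[1],2),"slope deg",round(np.degrees(k[0]),2)))
        else: out.append(int(mm.sum()))
    print((a,b),"+x face",out[0],"-y face",out[1])
E
python3 faces.py "[(61,68),(36,43),(16,23)]"
```

```text
(61, 68) +x face (65, np.float64(43.94), 'slope deg', np.float64(0.15)) -y face (20, np.float64(-45.94), 'slope deg', np.float64(-0.17))
(36, 43) +x face (69, np.float64(43.99), 'slope deg', np.float64(0.02)) -y face (22, np.float64(-44.45), 'slope deg', np.float64(0.14))
(16, 23) +x face (69, np.float64(45.66), 'slope deg', np.float64(-0.32)) -y face 4
```

>>> servo_tool --pt "0 0 0 -0.2 1.2 0 1" --pt "0 0 0 -0.2 1.2 0 1" --pt "0 0 0 -0.2 1.2 -1.5 1" --pt "0 0 0 -0.2 1.2 -3 1" --pt "0 0 0 -0.2 1.2 -3 1"

```text
clock: 19.43
tcp_pos: [0.4792, -0.2758, 0.0558]
orientation: [3.023, 0.248, -0.673]
contact_force: [0.3, 0.4, -2.8]
grip_width: 0.0166
gripper_force: 107.5
```

```bash
python3 faces.py "[(58,65),(36,43),(16,23)]"; python3 pose.py
```

```text
(58, 65) +x face (70, np.float64(43.72), 'slope deg', np.float64(0.03)) -y face (20, np.float64(-44.41), 'slope deg', np.float64(-0.0))
(36, 43) +x face (71, np.float64(44.04), 'slope deg', np.float64(0.12)) -y face (25, np.float64(-44.37), 'slope deg', np.float64(0.31))
(16, 23) +x face (63, np.float64(45.7), 'slope deg', np.float64(-0.21)) -y face 7
tcp [ 479.5 -275.9   56.2] F [ 0.2  0.1 -2.7] M [ 0.08 -0.48 -0.02] grip 16.4 107.5 j [ 0.37  0.67 -0.12  1.67  0.26  1.22 -1.29]
carried tile:
plane n 23733 slope [0.0069 0.0007] z 66.9 rect [ 579.4 -258.6] [60.4 89.9] 9.22
pile pts wrist 0
scene
plane n 937 slope [-0.0045 -0.0006] z 67.0 rect [ 591.1 -257.1] [104.   89.4] 9.85
top
plane n 631 slope [-0.0015 -0.0095] z 67.9 rect [ 593.9 -244.2] [89.  66.8] 9.0
```

Aligned within about 0.3 mm. I'll lower it onto the pile.

>>> servo_tool --pt "0 0 0 0.2 0 -0.7 1" --pt "0 0 0 0.2 0 -1.4 1" --pt "0 0 0 0.2 0 -2.1 1" --pt "0 0 0 0.2 0 -2.8 1" --pt "0 0 0 0.2 0 -3.5 1"

```text
clock: 20.25
tcp_pos: [0.4797, -0.2758, 0.0527]
orientation: [3.023, 0.248, -0.672]
contact_force: [-0.7, -0.1, -1.5]
grip_width: 0.0164
gripper_force: 107.7
```

>>> servo_tool --pt "0 0 0 0 0 -0.7 1" --pt "0 0 0 0 0 -1.4 1" --pt "0 0 0 0 0 -2.1 1" --pt "0 0 0 0 0 -2.1 1" --pt "0 0 0 0 0 -2.1 1"

```text
clock: 20.67
tcp_pos: [0.4797, -0.2758, 0.0506]
orientation: [3.023, 0.248, -0.672]
contact_force: [-0.1, -0.9, -1.8]
grip_width: 0.0166
gripper_force: 107.7
```

>>> servo_tool --pt "0 0 0 0 0 -0.5 1" --pt "0 0 0 0 0 -1 1" --pt "0 0 0 0 0 -1 1" --pt "0 0 0 0 0 -1 1"

```text
clock: 21.0
tcp_pos: [0.4796, -0.2758, 0.0496]
orientation: [3.023, 0.248, -0.672]
contact_force: [0.0, -0.2, -0.7]
grip_width: 0.0165
gripper_force: 107.7
```

```bash
python3 faces.py "[(54,63),(35,43),(16,23)]"; python3 pose.py
```

```text
(54, 63) +x face (86, np.float64(43.85), 'slope deg', np.float64(0.03)) -y face (30, np.float64(-44.29), 'slope deg', np.float64(-0.14))
(35, 43) +x face (75, np.float64(43.91), 'slope deg', np.float64(0.26)) -y face (20, np.float64(-44.46), 'slope deg', np.float64(0.01))
(16, 23) +x face (70, np.float64(45.45), 'slope deg', np.float64(-0.27)) -y face 4
tcp [ 479.7 -275.8   49.6] F [-0.2 -0.5 -1. ] M [ 0.08 -0.48 -0.05] grip 16.3 107.7 j [ 0.37  0.68 -0.11  1.67  0.27  1.21 -1.29]
carried tile:
plane n 25117 slope [0.0104 0.0015] z 63.9 rect [ 579.7 -258.5] [60.7 89.9] 9.15
pile pts wrist 66
scene
plane n 912 slope [-0.0042  0.0003] z 63.9 rect [ 596.6 -255.5] [91.6 90.4] 9.14
top
plane n 550 slope [-0.0018 -0.0108] z 64.3 rect [ 594.7 -243.9] [88.3 68.4] 8.98
```

The tile rests on the pile (top at 64 mm) and the blade floats free in the tunnel. I'll draw it out.

>>> servo_tool --pt "0 0 0 -3 -0.5 0 1" --pt "0 0 0 -9 -1.5 0 1" --pt "0 0 0 -18 -3 0 1" --pt "0 0 0 -28 -4.6 0 1" --pt "0 0 0 -38 -6.2 0 1"

```text
clock: 21.82
tcp_pos: [0.4401, -0.2824, 0.0496]
orientation: [3.023, 0.247, -0.673]
contact_force: [-0.6, -0.2, -1.7]
grip_width: 0.0164
gripper_force: 107.7
```

>>> servo_tool --pt "0 0 0 -15 -2.5 0 1" --pt "0 0 0 -32 -5.2 0 1" --pt "0 0 0 -50 -8.2 0 1" --pt "0 0 0 -68 -11.1 0 1" --pt "0 0 0 -84 -13.7 0 1"

```text
clock: 22.23
tcp_pos: [0.3552, -0.2961, 0.0498]
orientation: [3.023, 0.247, -0.673]
contact_force: [-0.6, 0.9, -1.6]
grip_width: 0.0167
gripper_force: 107.7
```

```bash
python3 faces.py "[(54,63),(35,43),(16,23)]"; python3 - <<'E'
from m import *
o=state(); print(R.from_rotvec(o["orientation"]).as_matrix().round(3).tolist())
for n in("top","scene"):
    p,d,X=cloud(n); X=X*1000; HS=cv2.cvtColor(p,cv2.COLOR_BGR2HSV); b=(HS[...,0]>90)&(HS[...,0]<130)&(HS[...,1]>70)&(np.hypot(X[...,0]-596,X[...,1]+255)<75)
    print(n); plane(X[b],58,70)
p,d,C,W,S=blade()
m=(S<60)&(p.max(2)>40)&(C[...,0]>45)&(abs(C[...,1])<30)
plane(W[m],44,58)
E
```

```text
(54, 63) +x face (89, np.float64(43.86), 'slope deg', np.float64(0.72)) -y face (34, np.float64(-44.18), 'slope deg', np.float64(0.22))
(35, 43) +x face (72, np.float64(43.92), 'slope deg', np.float64(-0.61)) -y face (22, np.float64(-44.46), 'slope deg', np.float64(-0.34))
(16, 23) +x face (67, np.float64(45.53), 'slope deg', np.float64(-0.21)) -y face 6
tcp [ 358.  -295.7   49.8] F [ 0.4  0.5 -0.8] M [ 0.07 -0.44 -0.02] grip 16.6 107.7 j [ 0.46  0.55 -0.1   1.93  0.3   1.07 -1.24]
[[0.894, 0.163, -0.417], [0.148, -0.987, -0.069], [-0.423, 0.0, -0.906]]
top
plane n 855 slope [-0.0005  0.0012] z 64.9 rect [ 595.6 -255.2] [88.9 89.2] 9.34
scene
plane n 850 slope [-0.0011  0.0037] z 64.0 rect [ 597.5 -255.9] [90.7 89.4] 9.35
plane n 12220 slope [-0.0032 -0.0014] z 50.3 rect [ 452.7 -280.4] [66.2 46.7] 9.51
```

>>> servo_tool --pt "0 0 0 -2 8 5 1" --pt "0 0 0 0 30 10 1" --pt "0 0 0 5 60 10 1" --pt "0 0 0 10 95 10 1" --pt "0 0 0 20 130 10 1"

```text
clock: 23.05
tcp_pos: [0.3769, -0.1641, 0.0601]
orientation: [3.023, 0.246, -0.673]
contact_force: [0.2, 0.2, -2.0]
grip_width: 0.0162
gripper_force: 107.7
```

>>> servo_tool --pt "0 0 0 8 30 -5 1" --pt "0 0 0 15 50 -20 1" --pt "0 0 0 20 62 -38 1" --pt "0 0 0 20 65 -50 1" --pt "0 0 0 20 65 -54 1"

```text
clock: 23.47
tcp_pos: [0.3967, -0.0995, 0.0044]
orientation: [3.022, 0.252, -0.676]
contact_force: [-0.5, -0.6, -1.0]
grip_width: 0.0165
gripper_force: 107.8
```

>>> servo_tool --pt "0 0 0 0 0 0 1" --pt "0 0 0 0 0 -1 1" --pt "0 0 0 0 0 -2 1" --pt "0 0 0 0 0 -2 1" --pt "0 0 0 0 0 -2 1"

```text
clock: 23.88
tcp_pos: [0.3978, -0.1014, 0.0041]
orientation: [3.023, 0.246, -0.671]
contact_force: [0.1, 0.6, -1.2]
grip_width: 0.016
gripper_force: 107.8
```

>>> servo_tool --pt "0 0 0 0 0 -0.5 1" --pt "0 0 0 0 0 -1 1" --pt "0 0 0 0 0 -1.5 1" --pt "0 0 0 0 0 -1.5 1" --pt "0 0 0 0 0 -1.5 1"

```text
clock: 24.3
tcp_pos: [0.3976, -0.1007, 0.0021]
orientation: [3.023, 0.248, -0.672]
contact_force: [0.5, -0.4, -1.0]
grip_width: 0.0164
gripper_force: 107.8
```

>>> servo_tool --pt "0 0 0 0 0 -0.4 1" --pt "0 0 0 0 0 -0.8 1" --pt "0 0 0 0 0 -0.8 1" --pt "0 0 0 0 0 -0.8 1"

```text
clock: 24.63
tcp_pos: [0.3977, -0.1007, 0.0013]
orientation: [3.023, 0.248, -0.672]
contact_force: [-0.2, -0.2, 0.0]
grip_width: 0.0163
gripper_force: 108.0
```

>>> servo_tool --pt "0 0 0 0 0 -0.4 1" --pt "0 0 0 0 0 -0.4 0.7" --pt "0 0 0 0 0 -0.4 0.3" --pt "0 0 0 0 0 -0.4 0" --pt "0 0 0 0 0 -0.4 0" --force 20

```text
clock: 25.05
tcp_pos: [0.3978, -0.1007, 0.0009]
orientation: [3.023, 0.248, -0.672]
contact_force: [0.7, 0.1, -0.6]
grip_width: 0.0607
gripper_force: 0.0
```

>>> servo_tool --pt "0 0 0 0 0 0 0" --pt "0 0 0 0 0 0 0" --pt "0 0 0 0 0 0 0" --pt "0 0 0 0 0 0 0"

```text
clock: 25.38
tcp_pos: [0.3977, -0.1007, 0.0009]
orientation: [3.023, 0.248, -0.672]
contact_force: [-0.1, -0.1, -0.5]
grip_width: 0.0855
gripper_force: 0.0
```

>>> servo_tool --pt "0 0 0 4 1 9 0" --pt "0 0 0 12 2 26 0" --pt "0 0 0 22 4 50 0" --pt "0 0 0 22 4 85 0" --pt "0 0 0 22 4 120 0"

```text
clock: 25.8
tcp_pos: [0.4198, -0.0963, 0.1225]
orientation: [3.023, 0.249, -0.673]
contact_force: [0.9, -0.9, -0.0]
grip_width: 0.0854
gripper_force: 0.0
```

>>> servo_tool --pt "0 0 0 -10 0 30 0" --pt "0 0 0 -25 0 60 0" --pt "0 0 0 -25 0 90 0" --pt "0 0 0 -25 0 90 0"

```text
clock: 26.13
tcp_pos: [0.3971, -0.0968, 0.2164]
orientation: [3.024, 0.247, -0.658]
contact_force: [2.4, -0.0, 0.0]
grip_width: 0.0855
gripper_force: 0.0
```

```bash
python3 faces.py "[(54,63),(35,43),(16,23)]"; python3 - <<'E'
from m import *
o=state()
for n in("top","scene"):
    p,d,X=cloud(n); H,S,V=masks(p,X); Q=X*1000; Z=Q[...,2]
    def nr(x,y,rr): return np.hypot(Q[...,0]-x,Q[...,1]-y)<rr
    b=(H>90)&(H<130)&(S>70)
    print(n,"pile"); plane(Q[b&nr(596,-255,75)],58,70)
    circ(X,nr(669,-8,90)&(H>60)&(H<90)&(S>80)&(Z>0)&(Z<22),"saucer")
    circ(X,nr(669,-8,45)&(Z>80)&(Z<98),"jar lid")
    circ(X,nr(665,-123,40)&(Z>45)&(Z<65),"eggcup"); circ(X,nr(673,115,40)&(Z>200),"mill")
    circ(X,nr(549,-410,60)&(Z>80)&(Z<98),"mug")
    g=nr(510,-82,75)&(Z<8)&(Z>-3)&(S<25)
    try: plane(Q[nr(400,-100,80)&(V<60)],48,64)
    except Exception as e: print(e)
    if n=="scene": P=Q[nr(669,-8,45)&(Z>25)&(Z<65)]; print("jar cyl",cyl(P,29))
    if n=="top": cv2.imwrite("pics/fin.png",np.vstack([p[95:300,60:560],cv2.resize(p[160:280,330:470],(500,428))[:390]]))
E
```

```text
(54, 63) +x face (88, np.float64(43.71), 'slope deg', np.float64(0.48)) -y face (38, np.float64(-44.07), 'slope deg', np.float64(0.74))
(35, 43) +x face (73, np.float64(44.02), 'slope deg', np.float64(-0.52)) -y face (23, np.float64(-44.35), 'slope deg', np.float64(-0.1))
(16, 23) +x face (73, np.float64(45.54), 'slope deg', np.float64(-0.11)) -y face 5
tcp [394.1 -96.6 210.2] F [ 0.8  0.2 -0.8] M [ 0.04 -0.41 -0.02] grip 85.2 0.0 j [ 0.21  0.31 -0.23  1.87  0.13  1.41 -1.48]
top pile
plane n 721 slope [0.0002 0.0117] z 65.1 rect [ 596.6 -261.7] [89.  77.1] 8.65
saucer 1013 c [669.3  -7.6] r 62.5 mean [662.9   4. ] z [ 3.7  8.5 15.7]
jar lid 379 c [670.1  -7. ] r 25.9 mean [669.   -7.2] z [86.9 91.6 95.1]m.py:14: RuntimeWarning: Mean of empty slice.
  print(lab,len(P),"c",np.round(c,1),"r",round(rr,1),"mean",np.round(P[:,:2].mean(0)*1000,1),"z",np.round(np.percentile(P[:,2]*1000,[5,50,95]),1))
  ret = um.true_divide(
Traceback (most recent call last):
  File "m.py", line 14, in circ
    print(lab,len(P),"c",np.round(c,1),"r",round(rr,1),"mean",np.round(P[:,:2].mean(0)*1000,1),"z",np.round(np.percentile(P[:,2]*1000,[5,50,95]),1))
                                                                                                            ~~~~~~~~~~~~~^^^^^^^^^^^^^^^^^^^^^^^
IndexError: index -1 is out of bounds for axis 0 with size 0
```

```bash
python3 - <<'E'
from m import *
p,d,X=cloud("scene"); H,S,V=masks(p,X); Q=X*1000; Z=Q[...,2]
A=np.load("scene0.npz"); p0,X0=A["p"],A["X"]*1000
def nr(x,y,rr,Q=Q): return np.hypot(Q[...,0]-x,Q[...,1]-y)<rr
for nm,x,y,rr,a,b in (("eggcup",665,-123,40,45,65),("mill",673,115,40,180,240),("mug",549,-410,60,80,98),("jar_b",790,-137,45,75,98),("honey",786,145,45,100,120),("tin",582,422,45,90,110),("rack",743,325,110,20,90),("butter",744,-320,110,30,90)):
    c=[]
    for q in (X0,Q):
        P=q[nr(x,y,rr,q)&(q[...,2]>a)&(q[...,2]<b)]; c.append((len(P),np.median(P,0).round(1).tolist() if len(P) else None))
    print(nm,c)
b=(H>90)&(H<130)&(S>70); plane(Q[b&nr(596,-255,75)],58,70)
P=Q[nr(669,-8,45)&(Z>25)&(Z<65)]; print("jar cyl",cyl(P,29))
p,d,C,W,S=blade(); m=(S<60)&(p.max(2)>40)&(abs(W[...,0]-510)<70)&(abs(W[...,1]+82)<45)&(W[...,2]>-5)&(W[...,2]<8)
h=(p.max(2)<45)&(np.hypot(W[...,0]-400,W[...,1]+98)<70); print("handle"); plane(W[h],48,64)
cv2.imwrite("pics/fin.png",np.hstack([p[:,100:540],cv2.resize(cloud("scene")[0],None,fx=.56,fy=.56,interpolation=cv2.INTER_AREA)[:0] if 0 else p[:,:0]]))
s=cloud("scene")[0]; cv2.imwrite("pics/fin.png",np.hstack([cv2.resize(p[:,100:540],(400,364)),s[60:424,100:500][:340] if 0 else cv2.resize(s[100:400,100:430],(400,364))]))
E
```

```text
eggcup [(291, [668.8, -124.7, 54.4]), (293, [668.9, -124.9, 54.4])]
mill [(396, [684.6, 108.2, 210.0]), (403, [684.9, 108.2, 209.7])]
mug [(358, [551.5, -410.3, 86.5]), (345, [554.1, -410.3, 87.3])]
jar_b [(436, [794.4, -137.8, 84.7]), (435, [793.9, -137.7, 84.7])]
honey [(403, [789.9, 143.0, 109.5]), (398, [789.3, 142.9, 109.4])]
tin [(277, [586.4, 419.9, 98.9]), (275, [587.0, 420.3, 98.8])]
rack [(657, [752.8, 315.5, 59.1]), (651, [752.9, 314.7, 59.9])]
butter [(2459, [757.8, -325.9, 52.8]), (2501, [757.1, -324.5, 53.0])]
plane n 856 slope [-0.0027 -0.0019] z 64.0 rect [ 597.8 -256.2] [89.9 89.3] 9.46
jar cyl (array([669.12028478,  -6.49204758]), np.float64(1.1074874235809788))
handle
plane n 1389 slope [-0.002   0.0053] z 55.2 rect [ 402.7 -100.7] [88.7 17. ] 9.12
```

View pics/fin.png

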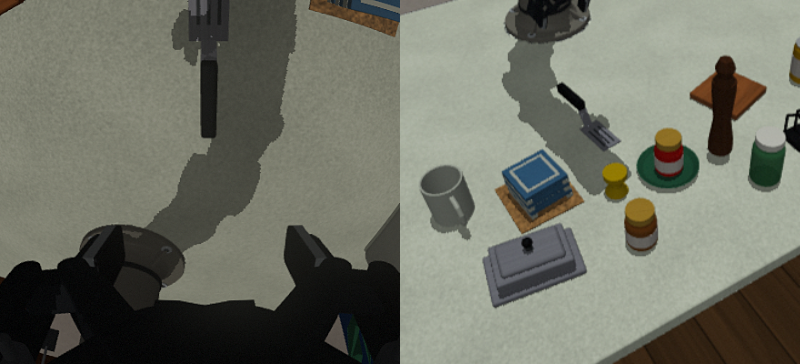

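The final picture shows three tiles stacked square at (540,180) and the jar centred on the saucer at (668,158). The spatula lies flat and clear at (590,120), and the bystanders haven't moved.

```bash
python3 -c "
from bench import r
print(r.hand_in())"
```

```text
the job is handed in; nothing more can be done
None
```

I handed the job in after about 26 s of robot time: the jar stands within about 2 mm of the saucer's centre, the tile sits square on the pile (about 0.3 mm off in the final camera check), the spatula lies flat and clear of the pile, and the other items measure unmoved.

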